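# Clear a jammed tissue cassette from the printer track with a hook pick

### The arm

A 7-joint arm with a two-finger parallel gripper is mounted at the origin on the work surface. World frame = base frame: x ahead of the robot, y to its left, z up, the work surface at z = 0. Lengths are in m, angles in rad, forces in N, time in s.
With the tool pointing down it reaches from about 0.425 to 0.925 m from the base axis. Payload 6.8 kg.
Tool frame: the origin (TCP) lies at the very end of the fingers, on their centre line; the grasp point (between the pads) lies 19 mm behind it; z points along the fingers, y is the line along which they close (so a half turn about z gives the same grasp; the last joint's range is limited). The gripper opens to 85 mm and grips with 20 to 120 N. Pads are 22 mm wide; open, the fingers measure 114 mm over their backs; the gripper's body (76 mm by 85 mm) begins 54 mm behind the grasp point. The pads swing forward as they close: fully open they stand 13 mm farther back than shut.
Start: joints at [-1.371, 0.477, 0.022, 1.555, -0.011, 1.109, -0.083], TCP at [0.204, 0.643, 0.231] pointing down, gripper open.
Joint ranges: [-2.96, 2.96], [-0.34, 2.1], [-1.41, 1.46], [0.24, 2.44], [-1.37, 4.51], [0.17, 1.92], [-2.96, 2.96]. Speed limits (rad/s): [2.39, 2.39, 3.14, 3.14, 3.14, 3.14, 3.14].

### API

Orientations are given as a unit quaternion [w, x, y, z].
In Python, from station import telemetry, viewer, job, search_frame, cut_out gives the robot as it stands. The module is installed in compiled form; this text tells all that it offers.
- The arm moves only by the shell command python3 -m crank 'ROWS' [FORCE]. ROWS is JSON, a list of rows, each an object with "delta_rot": the turn, a rotation vector about the tool's x, y, z in degrees, a list of three; "xyz": the shift along the tool's x, y, z in m, a list of three; "fingers": the gripper command: -1 is fully open, 1 is shut, values between are in proportion. In form: [{"delta_rot": [ax, ay, az], "xyz": [dx, dy, dz], "fingers": fingers}, ...]. A call has 1 to 10 rows; each row is the pose to reach, as a shift and turn from the pose commanded when the call began, along the tool's axes at that moment; what a row does not reach only later rows make up. A row lasts 1/10 s, in which the tool goes at most 50 mm and 8.59 degrees, less where a joint would pass 70% of its speed; a pose out of reach is approached as far as the arm can. A call with a gripper value outside its range is refused whole. The fingers move at their own pace and stop on an object; FORCE is the grip in N (left out, the last holds). Time passes only in rows, so rows that repeat a pose let the fingers close. It gives the time, the measured TCP pose, the force, the opening and the grip force at its end, in the units of the state.
- telemetry.get_obs(): the state, without advancing time (a new reading comes with each control period).
- viewer.read_camera(name): name is "scene" or "top"; returns a dict with "img" (480x640x3 uint8, red, green, blue), "fx", "fy", "cx", "cy" (pixels), "k1" (the pictures are not rectified: a ray, as slopes to the right and down, at radius r is drawn at 1 + k1 r^2 times it, then the intrinsics apply), "origin" and "rotation" of the camera in the world. Camera axes: x right, y up, looking along -z (the intrinsics and any distortion apply to the point x, -y, -z); pixel columns grow to the right and rows downward; lengths in m; the calibration is good to about 2 mm. A picture is of the moment at which its call begins. There is no depth.
- job.hand_in(): hands the job in; it is judged then, once.
Trained networks look in the newest picture that a camera, given by its name, has taken for a name from the list of things; names that differ only in an ending like _2 or _b are one class to them, and where a whole thing is asked for, a point or a joint stands for the part that bears it (a point fixed in the world has none). Each returns a list of dicts, best first, with "score" (0 to 1); they miss things now and then, are a little off and sometimes report something else, mostly with a low value. They report only what shows in the picture. A call takes as long as a camera call. They do not tell look-alikes from the thing itself.
- search_frame(camera, thing): "pixel" ([column, row] in pixels, amid what is visible of it).
- cut_out(camera, thing): "pixels" (480x640 bool, what is visible of it) and "pixel" ([column, row] in pixels, amid what is visible of it).
The state is a dict: "t": time; "q": joint angles; "joint_vel": joint speeds; "joint_torque": joint torques, N m; "eef_pos": TCP position; "tool_rot": TCP orientation; "contact_force": force on the tool from outside, world axes, zero at the start; "torque": the same for the moment, N m; "gripper_width": opening from 0.0 (shut) to 1.0 (fully open); "grasp_force": force on a finger pad.
Only numpy, scipy, OpenCV 4.12 (cv2) and the standard library are available. Lean on these libraries where they do the work, as an engineer would, in place of code of your own. Each camera call takes 0.05 s, during which the arm holds its last target. There are 200 camera calls.

### The job

A tissue cassette is jammed in the feed track of the cassette printer, under the cover and the hold-down bridge. Take the hook pick from its stand, reach through the narrow slot in the track's cover, feel for the back of the cassette and draw it gently out onto the landing plate with the hook - cassette, printer and hook must not be forced. Hang the pick back in its stand, lay the cassette flat in the steel reject tray, and leave everything else where it is.

Things in the scene. Friction and masses are not known exactly. Their poses are not given: they have to be found in the camera images.
- cassette: The jammed cassette, alone in the printer's track: closed white flat box 40 x 28 x 6 mm (x, y, z), 12 to 21 g, top smooth. Origin: centre of its underside. Front end (-x, to the mouth) slopes at 45 degrees, so the flat top runs from x = -14 to +20 mm; the back (+x) is square and upright. Sprung plungers hold it: drawing takes 4 to 6 N for the first 30 mm, then little. Over 12 N breaks it.
- printer: Cassette printer, fixed; place and yaw vary. Origin at bench level under the track; x runs along the track from mouth to closed end, y across, z up. Deck (landing plate and track floor, one level) at z = 30 mm. Landing plate: x = -125 to -30, y = -65 to 65, no sides. White cabinet at y = 110 to 305, 145 high, magazine on it to 305 high. The hook must never press any part of it with over 12 N.
- mouth (a point): Centre of the track's open mouth, at deck level (printer x = -30 mm); axes as the printer's. The track runs 69 mm from here to the back stop; inside 31 mm wide, 8.5 mm high, rails out to y = +-28 mm. Its cover is two lips 3 mm thick, top 11.5 mm above the deck, leaving a 10 mm wide slot (y = -5 to 5) all along.
- stop (a point): Foot of the back stop's face, on the track's centre line at deck level (printer x = 39 mm); axes as the printer's. The face is square to the track and 16 mm high, higher than the cassette (6 mm). At the start the cassette's back stands 5.6 to 6.6 mm in front of it.
- bridge (a point): Centre of the underside of the hold-down bridge, on the centre line 26 mm above the deck (printer x = 31 mm). The beam runs across the track, 18 mm along it (x = 22 to 40), its top 38 mm above the deck (screw heads 41), and bars the slot from above there. In front of it, at printer x = 3, y = +-10.5 mm, two brass plunger barrels, 9 mm thick, stand on the cover either side of the slot, tops 24 mm above the deck.
- pick: Hook pick, 80 g, hanging upright. Origin: centre of its collar's underside; z up the handle. Steel collar 26 x 26 x 4 mm. Black handle 16 x 16 mm, flat sides, z = 4 to 64. Wire 4 mm thick: from the collar down to z = -45 (axis), level along +x to x = 48, then down as a square-cut toe to its end at z = -56, 9 mm below the level wire. These are the figures of a straight pick: see its handle's entry.
- handle (a point): Middle of the pick's handle, 34 mm above the pick's origin; axes as the pick's. The wire has been bent in use: all of it is turned about the pick's y axis at the collar by an unknown angle up to 0.12 rad either way, so the toe lies up to 7 mm forward or back and up to 6 mm high or low of its figures. It is stiff and keeps that bend.
- hook_stand: Fixed steel stand of the pick. Origin at bench level under the seat; z up. Two level prongs 4 mm thick, top at z = 80 mm, each 18 mm wide, leave a 9 mm slot along x from a column (x = -37 to -25) to the open ends at x = 70. The collar rests on the prongs, the wire hangs through the slot, toe to +x; the whole pick lifts straight up through the slot and goes straight back down.
- seat (a point): Seat on the stand: midway between the prongs, at their top, 80 mm above the bench. The pick's origin belongs here when it hangs (it starts up to 6 mm from it towards +x).
- tray: Fixed open steel reject tray, 160 x 130 x 22 mm (x, y, z), walls and floor 3 mm thick. Origin: centre of its underside. Another cassette lies on its floor in the +x half; the -x half is empty.
- tray_cassette: Another closed white cassette, 40 x 28 x 6 mm, lying in the +x half of the tray. Origin: centre of its underside. A bystander, to be left where it is.
- spare_low: White cassette, 40 x 28 x 6 mm, the lower of two stacked on the bench. Origin: centre of its underside. A bystander, to be left where it is.
- spare_top: White cassette, 40 x 28 x 6 mm, the upper of two stacked on the bench. Origin: centre of its underside. A bystander, to be left where it is.
- tube_rack: White tube rack 200 x 75 mm with orange-capped tubes, 103 mm high over all. Origin: centre of its underside. A bystander, to be left where it is.
- slide_box: Closed grey slide box 98 x 82 x 36 mm. Origin: centre of its underside. A bystander, to be left where it is.
- petri_dish: Round glass dish, 95 mm across, 16 mm high. Origin: centre of its underside. A bystander, to be left where it is.
- wash_bottle: White bottle, 64 mm thick, 150 mm high. Origin: centre of its underside. A bystander, to be left where it is.
- marker: Marker pen lying on the bench, 135 x 12 mm, 12 mm high. Origin: centre of its underside. A bystander, to be left where it is.
There are look-alikes about, which are no part of the job. Leave any blue look-alike of the pick alone.

How it is judged:
On the way, in this order (a step that is already met when the one before it is completed fails the run):
1. the hook, bearing on the cassette, has drawn it at least 10 mm towards the mouth of the track (contact force between pick and cassette above 0.5 N and x of cassette in the frame of printer below 0 m), for 0.1 s.
2. the cassette is wholly out of the track's mouth (x of cassette in the frame of printer below -0.051 m), for 0.1 s.
3. the pick hangs in its stand again, released (horizontal distance between pick and seat below 0.015 m and z of pick in the frame of hook_stand between 0.077 and 0.085 m and angle between pick's own z axis and vertical below 0.15 rad and contact force between pick and the fingers below 0.1 N and linear speed of pick below 0.02 m/s), for 0.2 s.
At the end, for the whole second after the job is handed in: The cassette lies flat (within 0.15 rad) and still on the floor of the reject tray, right side up, not on the other cassette; the pick hangs upright in its stand (within 15 mm of the seat, collar down on the prongs); bystanders are where they were (x of cassette in the frame of tray between -0.062 and 0.062 m and y of cassette in the frame of tray between -0.048 and 0.048 m and z of cassette in the frame of tray below 0.006 m and angle between each of cassette, pick's own z axis and vertical below 0.15 rad and linear speed of each of cassette, pick below 0.02 m/s and horizontal distance between pick and seat below 0.015 m and z of pick in the frame of hook_stand between 0.077 and 0.085 m); the robot touches nothing.
It fails at once if the hook presses or pulls the cassette with more than 12 N (contact force between pick and cassette above 12 N).
It fails at once if the hook presses any part of the printer with more than 12 N (contact force between pick and printer above 12 N).
It fails at once if a bystander is moved by more than 30 mm (distance of any of tray_cassette, spare_low, spare_top, tube_rack, slide_box, petri_dish, wash_bottle, marker from where it was at the start of the episode above 0.03 m).
It also fails if it takes over 72 s, if anything falls off the work surface, if the arm or the gripper's body presses on something with over 40 N, if the wrist force passes 120 N, or if a joint passes its speed limit or range.

## Working session

There is one attempt and no reset: what is moved stays moved. The work goes in short steps, Python scripts to look and compute and a shell command to move; the robot and the scene stay as the last step left them, time stands still between calls to the robot, and variables do not carry over. Pictures are saved under pics/ and viewed, at most 10 in all, crops included, and the job is handed in when it is done.

```bash
mkdir -p pics; ls; cat > h.py <<'E'
import numpy as np, cv2
from station import telemetry, viewer, job, search_frame, cut_out
from scipy.spatial.transform import Rotation as R
def ray(c,px):
    u=(px[0]-c["cx"])/c["fx"]; v=(px[1]-c["cy"])/c["fy"]
    rd=np.hypot(u,v); r=rd
    for _ in range(30): r=rd/(1+c["k1"]*r*r)
    s=r/rd if rd>0 else 1
    d=np.array(c["rotation"])@np.array([u*s,-v*s,-1.0]); return np.array(c["origin"]),d
def at(c,px,z):
    o,d=ray(c,px); return o+d*(z-o[2])/d[2]
def proj(c,P):
    p=(np.array(P)-np.array(c["origin"]))@np.array(c["rotation"]); a=p[...,0]/-p[...,2]; b=-p[...,1]/-p[...,2]
    k=1+c["k1"]*(a*a+b*b); return np.stack([c["cx"]+c["fx"]*a*k,c["cy"]+c["fy"]*b*k],-1)
E
python3 - <<'E'
from h import *
for n in("scene","top"):
    c=viewer.read_camera(n); cv2.imwrite(f"pics/{n}0.png",c["img"][:,:,::-1]); print(n,c["fx"],c["k1"],np.round(c["origin"],3),np.round(c["rotation"],2).tolist())
    for t in "cassette printer mouth stop bridge pick handle hook_stand seat tray tray_cassette".split():
        print(t,[(np.round(d["pixel"]).tolist(),round(d["score"],2)) for d in search_frame(n,t)[:4]])
print(telemetry.get_obs())
E
```

```text
pics
scene 556.6042980833619 -0.1515005450109337 [1.289 0.32  1.187] [0.44, 0.16, 0.29, 0.83]
cassette []
printer [([437.0, 321.0], 0.92), ([285.0, 277.0], 0.18)]
mouth [([437.0, 322.0], 0.79)]
stop []
bridge []
pick [([316.0, 183.0], 0.72), ([290.0, 257.0], 0.65)]
handle [([288.0, 257.0], 0.57), ([283.0, 280.0], 0.53), ([319.0, 183.0], 0.5)]
hook_stand [([286.0, 280.0], 0.96)]
seat [([284.0, 280.0], 0.9), ([260.0, 336.0], 0.64), ([441.0, 322.0], 0.4)]
tray [([268.0, 215.0], 0.96), ([288.0, 254.0], 0.55)]
tray_cassette [([265.0, 225.0], 0.57), ([270.0, 214.0], 0.54)]
top 565.705769778983 -0.06500888832438083 [ 0.356 -0.159  1.256] [-0.7, -0.06, 0.04, 0.71]
cassette [([237.0, 221.0], 0.58), ([418.0, 259.0], 0.38), ([164.0, 235.0], 0.15)]
printer [([165.0, 233.0], 0.57), ([330.0, 321.0], 0.49)]
mouth [([166.0, 234.0], 0.83)]
stop [([163.0, 230.0], 0.86)]
bridge [([164.0, 234.0], 0.93)]
pick [([402.0, 352.0], 0.85), ([343.0, 202.0], 0.64)]
handle [([401.0, 352.0], 0.55), ([347.0, 201.0], 0.47)]
hook_stand [([347.0, 210.0], 0.58)]
seat [([341.0, 202.0], 0.75), ([165.0, 234.0], 0.71)]
tra
[... 178 characters left out ...]
995  ,  0.02241862,  1.55540021, -0.01149189,
        1.10930765, -0.08312677]), 'joint_vel': array([-2.06701678e-03, -9.27357292e-05, -6.98511906e-04, -6.80051919e-04,
        1.71377023e-03, -1.26752385e-03,  8.38885710e-04]), 'joint_torque': array([ 4.79553073e-04, -5.96320224e+01,  1.60733867e+00, -2.81546062e+01,
        1.26044493e-02,  1.62231692e-03, -2.20045575e-05]), 'eef_pos': array([0.20450605, 0.64329028, 0.23131154]), 'tool_rot': array([1.75110890e-06, 1.53319096e-01, 9.88176733e-01, 9.21267928e-06]), 'contact_force': array([ 0.20082767,  0.22366023, -0.28453459]), 'torque': array([-0.01455295,  0.01998511,  0.02445391]), 'grasp_force': 0.0, 'gripper_width': 1.0009766290880429}
```

View pictures.

View pics/scene0.png

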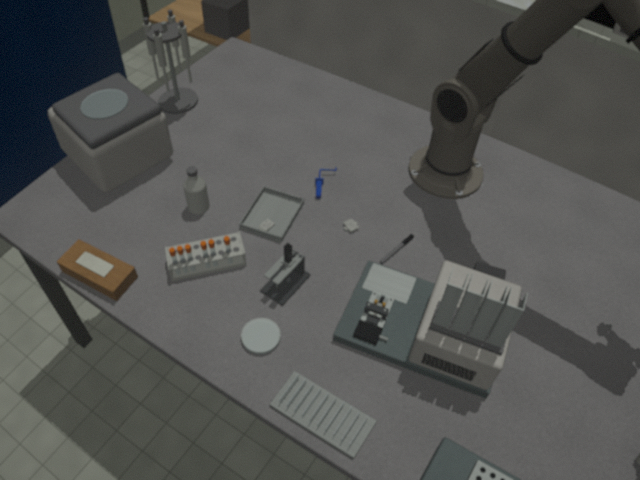

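View pics/top0.png

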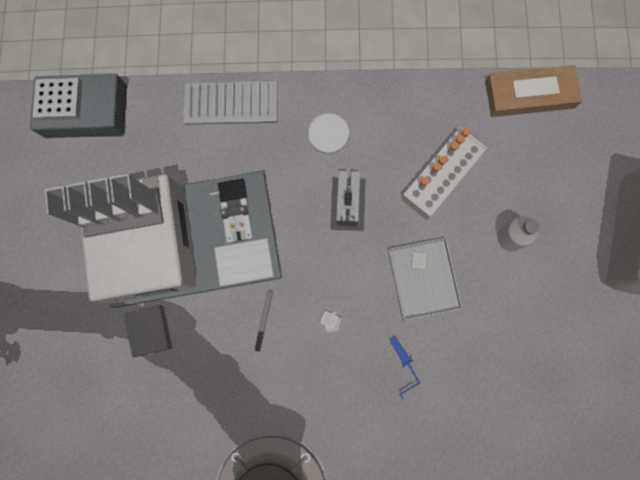

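```bash
python3 - <<'E'
from h import *
a=cv2.imread("pics/top0.png")
A=cv2.resize(a[165:295,195:295],None,fx=4.5,fy=4.5,interpolation=cv2.INTER_CUBIC)
B=cv2.resize(a[165:235,325:370],None,fx=6.5,fy=6.5,interpolation=cv2.INTER_CUBIC)
h=max(A.shape[0],B.shape[0]); 
p=lambda I:cv2.copyMakeBorder(I,0,h-I.shape[0],0,0,cv2.BORDER_CONSTANT)
cv2.imwrite("pics/crop1.png",cv2.convertScaleAbs(np.hstack([p(A),p(B)]),alpha=1.3))
print(A.shape,B.shape)
s=cv2.imread("pics/scene0.png")
A=cv2.resize(s[255:355,330:420],None,fx=4.4,fy=4.4,interpolation=cv2.INTER_CUBIC)
B=cv2.resize(s[235:310,250:315],None,fx=5.8,fy=5.8,interpolation=cv2.INTER_CUBIC)
h=max(A.shape[0],B.shape[0])
cv2.imwrite("pics/crop2.png",cv2.convertScaleAbs(np.hstack([p(A),p(B)]),alpha=1.3))
print(A.shape,B.shape)
E
```

```text
(585, 450, 3) (455, 292, 3)
(440, 396, 3) (435, 377, 3)
```

View pics/crop1.png

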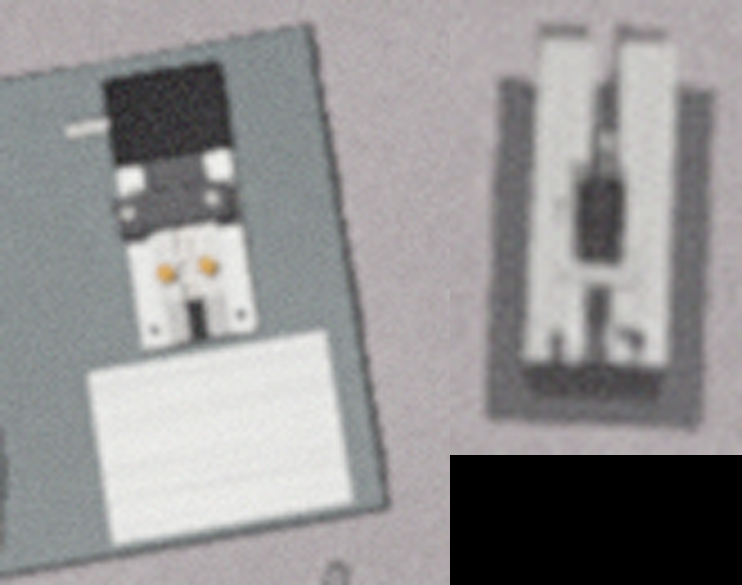

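View pics/crop2.png

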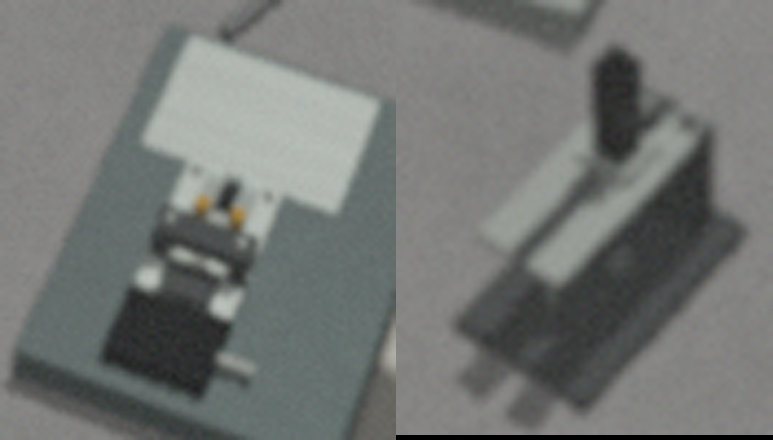

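```bash
cat > fit.py <<'E'
from h import *
from scipy.optimize import least_squares
cs=viewer.read_camera("scene"); ct=viewer.read_camera("top")
def W(p,q): 
    q=np.array(q,float)/1000; c,s=np.cos(p[2]),np.sin(p[2]); return np.stack([p[0]+c*q[:,0]-s*q[:,1],p[1]+s*q[:,0]+c*q[:,1],q[:,2]],-1)
m=lambda P,k,ox,oy:(np.array(P,float)+.5)/k-.5+np.array([ox,oy])
pl=[(-30,65,30),(-30,-65,30),(-125,-65,30),(-125,65,30)]
T=m([(88,373),(325,332),(352,500),(112,545),(143,348),(257,330)],4.5,195,165); Tq=pl+[(-30,28,41.5),(-30,-28,41.5)]
S=m([(337,212),(143,143),(188,38),(378,100)],4.4,330,255)
f=lambda p:np.r_[(proj(ct,W(p,Tq))-T).ravel(),(proj(cs,W(p,pl))-S).ravel()]
r=least_squares(f,[.7,.1,0.]); print("printer",np.round(r.x,4)); print(np.round(r.fun.reshape(-1,2),1).tolist())
for n in (f,):
    for sl in (slice(0,12),slice(12,20)): print(np.round(least_squares(lambda p:n(p)[sl],r.x).x,4))
# stand
T=m(np.array([(540,38),(676,42),(525,360),(667,362)])-[450,0],6.5,325,165)
S2=m(np.array([(480,232),(545,285)])-[396,0],5.8,250,235)
q=[(70,22.5,80),(70,-22.5,80),(-37,22.5,80),(-37,-22.5,80)]
f=lambda p:(proj(ct,W(p,q))-T).ravel()
r=least_squares(f,[.75,-.1,0.]);print("stand",np.round(r.x,4));print(np.round(r.fun.reshape(-1,2),1).tolist())
st=r.x
q2=[(70,-22.5,80),(70,22.5,80)]
print("scene prong pts",np.round(proj(cs,W(st,q2))-S2,1).tolist())
# handle
hc=m(np.array([(578,178),(624,178),(601,262)])-[450,0],6.5,325,165)
for d in (0,5):
    print(d,np.round(proj(ct,W(st,[(d+8,8,144),(d+8,-8,144),(d-8,0,84)]))-hc,1).tolist())
print("scene handle top/bot pred",proj(cs,W(st,[(0,0,144),(0,0,84)])), m(np.array([(617,55),(612,160)])-[396,0],5.8,250,235))
for c,cn in((ct,"top"),(cs,"scene")):
    for t in("tray","tray_cassette","pick","handle"):
        for d in cut_out(cn,t)[:2]:
            mk=d["pixels"]; b=cv2.minAreaRect(np.argwhere(mk)[:,::-1].astype(np.float32)); 
            print(cn,t,round(d["score"],2),np.round(b[0]),np.round(b[1]),round(b[2]),mk.sum(), np.round([at(c,x,.022 if t=="tray" else .1)[:2] for x in cv2.boxPoints(b)],3).tolist())
E
python3 fit.py
```

```text
Traceback (most recent call last):
  File "fit.py", line 11, in <module>
    r=least_squares(f,[.7,.1,0.]); print("printer",np.round(r.x,4)); print(np.round(r.fun.reshape(-1,2),1).tolist())
  File "fit.py", line 10, in <lambda>
    f=lambda p:np.r_[(proj(ct,W(p,Tq))-T).ravel(),(proj(cs,W(p,pl))-S).ravel()]
                      ~~~~^^^^^^^^^^^^
  File "h.py", line 13, in proj
    p=(np.array(P)-np.array(c["origin"]))@np.array(c["rotation"]); a=p[...,0]/-p[...,2]; b=-p[...,1]/-p[...,2]
      ~~~~~~~~~~~~~~~~~~~~~~~~~~~~~~~~~~~^~~~~~~~~~~~~~~~~~~~~~~~
ValueError: matmul: Input operand 1 has a mismatch in its core dimension 0, with gufunc signature (n?,k),(k,m?)->(n?,m?) (size 4 is different from 3)
```

```bash
sed -i 's/np.array(c\["rotation"\])/Q(c)/g; 4i def Q(c): return R.from_quat(c["rotation"],scalar_first=True).as_matrix()' h.py; python3 fit.py
```

```text
printer [0.5676 0.0706 0.1708]
[[-3.1, -1.4], [2.1, -2.9], [3.3, 2.1], [-1.9, 2.8], [0.1, 0.4], [-0.1, -0.2], [1.4, 2.8], [-3.5, 0.9], [-1.1, -2.7], [3.1, -0.3]]
[0.568  0.0703 0.1639]
[0.5664 0.0712 0.1843]
stand [ 0.6091 -0.1722 -0.0484]
[[-0.1, 0.1], [0.0, 0.1], [0.3, -0.3], [-0.2, 0.1]]
scene prong pts [[-0.8, 0.3], [2.5, 0.2]]
0 [[-0.2, 0.2], [0.7, 0.4], [-0.2, 1.3]]
5 [[-0.1, -2.3], [0.8, -2.0], [-0.1, -1.0]]
scene handle top/bot pred [[287.61061909 244.95547224]
 [287.99562619 260.06580166]] [[287.68965517 244.06896552]
 [286.82758621 262.17241379]]
top tray 0.9 [425. 279.] [73. 61.] 78 4160 [[0.516, -0.258], [0.543, -0.389], [0.386, -0.418], [0.359, -0.288]]
top tray_cassette 0.58 [418. 260.] [17. 13.] 90 216 [[0.502, -0.301], [0.502, -0.327], [0.467, -0.326], [0.467, -0.3]]
top pick 0.7 [347. 198.] [21. 12.] 90 211 [[0.639, -0.158], [0.638, -0.184], [0.594, -0.183], [0.594, -0.158]]
top pick 0.6 [405. 366.] [62. 22.] 80 398 [[0.327, -0.252], [0.334, -0.295], [0.214, -0.314], [0.207, -0.271]]
top handle 0.75 [400. 352.] [31.  8.] 60 219 [[0.322, -0.252], [0.329, -0.265], [0.276, -0.295], [0.268, -0.282]]
top handle 0.55 [347. 200.] [13. 19.] 7 211 [[0.593, -0.155], [0.632, -0.16], [0.628, -0.188], [0.589, -0.182]]
scene tray_cassette 0.48 [266. 226.] [11. 15.] 50 145 [[0.575, -0.293], [0.53, -0.288], [0.543, -0.256], [0.587, -0.262]]
scene pick 0.47 [318. 183.] [ 8. 30.] 10 143 [[0.408, -0.234], [0.302, -0.284], [0.295, -0.262], [0.401, -0.213]]
scene pick 0.45 [289. 255.] [13. 24.] 8 220 [[0.643, -0.168], [0.578, -0.204], [0.565, -0.175], [0.63, -0.139]]
scene handle 0.69 [288. 254.] [23. 11.] 90 214 [[0.582, -0.206], [0.566, -0.183], [0.626, -0.143], [0.641, -0.165]]
scene handle 0.68 [318. 188.] [ 8. 22.] 4 173 [[0.411, -0.226], [0.336, -0.269], [0.326, -0.248], [0.4, -0.206]]
```

```bash
cat > ref.py <<'E'
from h import *
from fit import W
p=[.5676,.0706,.1708]
for n in("top","scene"):
    c=viewer.read_camera(n); g=c["img"].astype(np.float32).mean(2)
    def prof(x0,x1,z,yr):
        xs=np.arange(x0,x1,1.); ys=np.arange(-yr,yr+.1,.25)
        X,Y=np.meshgrid(xs,ys,indexing="ij"); uv=proj(c,W(p,np.stack([X.ravel(),Y.ravel(),0*X.ravel()+z],-1))).astype(np.float32)
        return xs,ys,cv2.remap(g,uv[:,0].copy().reshape(X.shape),uv[:,1].copy().reshape(X.shape),cv2.INTER_CUBIC)
    for nm,x0,x1,z,yr,d in(("plate",-112,-42,30,75,35),("cover",-27,-6,41.5,40,15),("plateX",-45,45,30,65,0)):
        if nm=="plateX":
            xs,ys,I=prof(-145,-18,30,50); 
            I=I[:,(abs(ys)>33)]; J=cv2.GaussianBlur(I,(1,5),0).mean(1); G=np.gradient(J); a=xs[:60][G[:60].argmax()]; b=xs[80:][G[80:].argmin()]; print(n,"plate x edges",a,b); continue
        xs,ys,I=prof(x0,x1,z,yr); I=cv2.GaussianBlur(I,(0,0),2,2); G=np.gradient(I,axis=1)
        up=G*(ys<-d); dn=-G*(ys>d)
        def sub(A): 
            A=np.clip(A,0,None); m=A.max(1,keepdims=True); w=np.where((A>.5*m),A,0)
            k=A.argmax(1)[:,None]; w*=abs(np.arange(A.shape[1])[None]-k)<16
            return (w*ys).sum(1)/w.sum(1)
        L,Rr=sub(up),sub(dn); mid=(L+Rr)/2
        k=np.polyfit(xs,mid,1); print(n,nm,"width",np.median(Rr-L).round(1),"slopes",[round(np.polyfit(xs,e,1)[0],4) for e in(L,Rr)],"mid@",xs.mean(),round(np.polyval(k,xs.mean()),2),"std",np.std(mid-np.polyval(k,xs)).round(2))
E
python3 ref.py | grep -A99 "^top plate"
```

```text
top plate width 119.1 slopes [np.float64(-0.0014), np.float64(-0.0032)] mid@ -77.5 0.16 std 0.09
top cover width 56.7 slopes [np.float64(0.0229), np.float64(0.0001)] mid@ -17.0 0.01 std 0.09
top plate x edges -121.0 -34.0
scene plate width 119.4 slopes [np.float64(-0.004), np.float64(-0.0062)] mid@ -77.5 0.04 std 0.17
scene cover width 57.1 slopes [np.float64(0.0235), np.float64(-0.0428)] mid@ -17.0 -0.45 std 0.12
scene plate x edges -121.0 -35.0
```

```bash
cat > go.py <<'E'
from h import *
PR=np.array([.5676,.0706,.168]); ST=np.array([.6091,-.1722,-.0484])
def fr(F,x,y,z): c,s=np.cos(F[2]),np.sin(F[2]); return np.array([F[0]+c*x-s*y,F[1]+s*x+c*y,z])
def ori(psi,b=0): # held-pick frame: x along psi; b = turn about pick y; tool = pick * Ry(pi)
    return R.from_euler("z",psi)*R.from_euler("y",b)*R.from_euler("y",np.pi)
def delta(P,psi,b=0,frm=None):
    o=telemetry.get_obs(); p0,r0=(o["eef_pos"],R.from_quat(o["tool_rot"],scalar_first=True)) if frm is None else frm
    d=r0.inv().apply(np.array(P)-p0); a=np.degrees((r0.inv()*ori(psi,b)).as_rotvec())
    print("to",np.round(P,4),"delta_rot",np.round(a,2).tolist(),"xyz",np.round(d,4).tolist()); return (np.array(P),ori(psi,b))
E
python3 - <<'E'
from go import *
o=telemetry.get_obs()
p0=(o["eef_pos"],R.from_quat(o["tool_rot"],scalar_first=True))
delta(np.r_[o["eef_pos"][:2],.42],-.308,0)
delta([.53,.1,.42],ST[2])
delta(fr(ST,1,0,.22)*0+fr(ST,.001,0,.22),ST[2])
E
```

```text
to [0.2045 0.6433 0.42  ] delta_rot [0.0, -0.0, 0.01] xyz [0.0, 0.0, -0.1887]
to [0.53 0.1  0.42] delta_rot [0.0, -0.0, -14.87] xyz [-0.4748, -0.4191, -0.1887]
to [ 0.6101 -0.1722  0.22  ] delta_rot [0.0, -0.0, -14.87] xyz [-0.6336, -0.6543, 0.0113]
```

```bash
python3 -m crank '[{"delta_rot":[0,0,0],"xyz":[0,0,-0.05],"fingers":-1},{"delta_rot":[0,0,0],"xyz":[0,0,-0.1],"fingers":-1},{"delta_rot":[0,0,0],"xyz":[0,0,-0.15],"fingers":-1},{"delta_rot":[0,0,0],"xyz":[0,0,-0.189],"fingers":-1},{"delta_rot":[0,0,-7.5],"xyz":[-0.4748,-0.4191,-0.189],"fingers":-1},{"delta_rot":[0,0,-14.87],"xyz":[-0.4748,-0.4191,-0.189],"fingers":-1},{"delta_rot":[0,0,-14.87],"xyz":[-0.4748,-0.4191,-0.189],"fingers":-1},{"delta_rot":[0,0,-14.87],"xyz":[-0.4748,-0.4191,-0.189],"fingers":-1},{"delta_rot":[0,0,-14.87],"xyz":[-0.4748,-0.4191,-0.189],"fingers":-1},{"delta_rot":[0,0,-14.87],"xyz":[-0.4748,-0.4191,-0.189],"fingers":-1}]' 100; python3 - <<'E'
from go import *
delta([.53,.1,.42],ST[2])
delta(fr(ST,.001,0,.22),ST[2])
E
```

```text
t: 3.4
eef_pos: [0.3595, 0.3839, 0.4205]
tool_rot: [0.0, 0.024, 1.0, 0.0]
contact_force: [0.2, -0.2, -0.3]
gripper_width: 1.002
grasp_force: 0.0
to [0.53 0.1  0.42] delta_rot [0.04, 0.01, 0.0] xyz [-0.1841, -0.2753, 0.0004]
to [ 0.6101 -0.1722  0.22  ] delta_rot [0.04, 0.01, 0.0] xyz [-0.2772, -0.5435, 0.2002]
```

```bash
python3 -m crank '[{"delta_rot":[0,0,0],"xyz":[-0.18,-0.275,0],"fingers":-1},{"delta_rot":[0,0,0],"xyz":[-0.18,-0.275,0],"fingers":-1},{"delta_rot":[0,0,0],"xyz":[-0.18,-0.275,0],"fingers":-1},{"delta_rot":[0,0,0],"xyz":[-0.18,-0.275,0],"fingers":-1},{"delta_rot":[0,0,0],"xyz":[-0.18,-0.275,0],"fingers":-1},{"delta_rot":[0,0,0],"xyz":[-0.18,-0.275,0],"fingers":-1},{"delta_rot":[0,0,0],"xyz":[-0.277,-0.5435,0.1],"fingers":-1},{"delta_rot":[0,0,0],"xyz":[-0.277,-0.5435,0.2],"fingers":-1},{"delta_rot":[0,0,0],"xyz":[-0.277,-0.5435,0.2],"fingers":-1},{"delta_rot":[0,0,0],"xyz":[-0.277,-0.5435,0.2],"fingers":-1}]'; python3 - <<'E'
from go import *
delta(fr(ST,.001,0,.22),ST[2])
delta(fr(ST,.001,0,.095),ST[2])
E
```

```text
t: 4.4
eef_pos: [0.5647, -0.0365, 0.3189]
tool_rot: [0.001, 0.024, 1.0, 0.0]
contact_force: [0.3, 1.2, -0.9]
gripper_width: 1.003
grasp_force: 0.0
to [ 0.6101 -0.1722  0.22  ] delta_rot [0.03, 0.07, 0.02] xyz [-0.0518, -0.1335, 0.0989]
to [ 0.6101 -0.1722  0.095 ] delta_rot [0.03, 0.07, 0.02] xyz [-0.0516, -0.1336, 0.2239]
```

```bash
python3 -m crank '[{"delta_rot":[0,0,0],"xyz":[-0.052,-0.1335,0.09],"fingers":-1},{"delta_rot":[0,0,0],"xyz":[-0.052,-0.1335,0.09],"fingers":-1},{"delta_rot":[0,0,0],"xyz":[-0.052,-0.1335,0.09],"fingers":-1},{"delta_rot":[0,0,0],"xyz":[-0.052,-0.1335,0.09],"fingers":-1},{"delta_rot":[0,0,0],"xyz":[-0.052,-0.1335,0.09],"fingers":-1}]'; python3 - <<'E'
from go import *
delta(fr(ST,.001,0,.095),ST[2])
c=viewer.read_camera("scene"); a=c["img"][:,:,::-1]
print(search_frame("scene","handle")[:2])
cv2.imwrite("pics/s1.png",cv2.convertScaleAbs(cv2.resize(a[180:320,210:360],None,fx=4,fy=4,interpolation=cv2.INTER_CUBIC),alpha=1.3))
E
```

```text
t: 4.9
eef_pos: [0.6086, -0.174, 0.2275]
tool_rot: [-0.002, 0.027, 1.0, -0.001]
contact_force: [-0.0, 0.8, -0.3]
gripper_width: 1.0
grasp_force: 0.0
to [ 0.6101 -0.1722  0.095 ] delta_rot [-0.1, -0.2, -0.27] xyz [-0.0019, 0.0021, 0.1324]
[{'pixel': [316.7, 186.1], 'score': 0.54}, {'pixel': [289.4, 256.2], 'score': 0.45}]
```

View pics/s1.png

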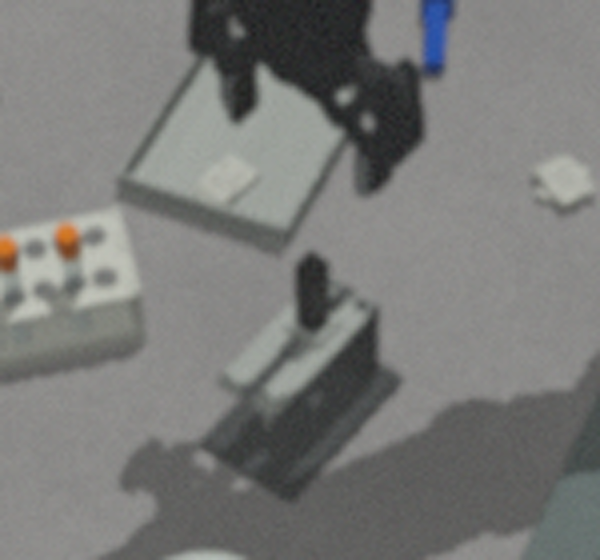

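The pick's handle stands at crop (312, 290), directly below the open fingertips at (240, 110) and (375, 185). The aim is good, so I descend.

```bash
python3 -m crank '[{"delta_rot":[0,0,0],"xyz":[-0.001,0.001,0.05],"fingers":-1},{"delta_rot":[0,0,0],"xyz":[-0.001,0.001,0.09],"fingers":-1},{"delta_rot":[0,0,0],"xyz":[-0.001,0.001,0.12],"fingers":-1},{"delta_rot":[0,0,0],"xyz":[-0.001,0.001,0.132],"fingers":-1},{"delta_rot":[0,0,0],"xyz":[-0.001,0.001,0.132],"fingers":-0.2},{"delta_rot":[0,0,0],"xyz":[-0.001,0.001,0.132],"fingers":0.3}]' 100;  python3 -m crank '[{"delta_rot":[0,0,0],"xyz":[0,0,0],"fingers":1},{"delta_rot":[0,0,0],"xyz":[0,0,0],"fingers":1},{"delta_rot":[0,0,0],"xyz":[0,0,0],"fingers":1},{"delta_rot":[0,0,0],"xyz":[0,0,0],"fingers":1},{"delta_rot":[0,0,0],"xyz":[0,0,0],"fingers":1}]' 100
```

```text
t: 5.6
eef_pos: [0.6123, -0.1694, 0.0994]
tool_rot: [0.001, 0.024, 1.0, -0.0]
contact_force: [0.6, -0.1, 0.7]
gripper_width: 0.694
grasp_force: 0.0
t: 6.1
eef_pos: [0.6117, -0.1699, 0.0988]
tool_rot: [0.001, 0.024, 1.0, 0.0]
contact_force: [-1.6, 0.6, 6.9]
gripper_width: 0.173
grasp_force: 97.3
```

```bash
python3 -m crank '[{"delta_rot":[0,0,0],"xyz":[0,0,-0.02],"fingers":1},{"delta_rot":[0,0,0],"xyz":[0,0,-0.05],"fingers":1},{"delta_rot":[0,0,0],"xyz":[0,0,-0.09],"fingers":1},{"delta_rot":[0,0,0],"xyz":[0,0,-0.12],"fingers":1},{"delta_rot":[0,0,0],"xyz":[0,0,-0.12],"fingers":1},{"delta_rot":[0,0,0],"xyz":[0,0,-0.12],"fingers":1}]' 100; python3 - <<'E'
from go import *
delta(fr(PR,-.117,0,.15),PR[2])
c=viewer.read_camera("scene"); a=c["img"][:,:,::-1]
o=telemetry.get_obs(); e=np.array(o["eef_pos"])+[0,0,-.0188]
for b in(-.12,0,.12):
    r=ori(ST[2],b)*R.from_euler("y",np.pi).inv(); print(b,(np.round(proj(c,e+r.apply([[0,0,0],[0,0,-.045],[.048,0,-.045],[.048,0,-.056]])))-[210,160]).tolist())
cv2.imwrite("pics/s2.png",cv2.convertScaleAbs(cv2.resize(a[160:300,210:360],None,fx=5,fy=5,interpolation=cv2.INTER_CUBIC)[:600,:],alpha=1.3))
E
```

```text
t: 6.7
eef_pos: [0.611, -0.1697, 0.2178]
tool_rot: [0.001, 0.024, 1.0, 0.0]
contact_force: [0.7, 0.4, -1.4]
gripper_width: 0.172
grasp_force: 97.3
to [0.4522 0.051  0.15  ] delta_rot [0.01, 0.06, -12.39] xyz [0.1692, 0.2128, 0.0677]
-0.12 [[78.0, 71.0], [77.0, 85.0], [64.0, 96.0], [64.0, 99.0]]
0 [[78.0, 71.0], [78.0, 83.0], [66.0, 96.0], [66.0, 99.0]]
0.12 [[78.0, 71.0], [80.0, 82.0], [67.0, 96.0], [68.0, 99.0]]
```

View pics/s2.png

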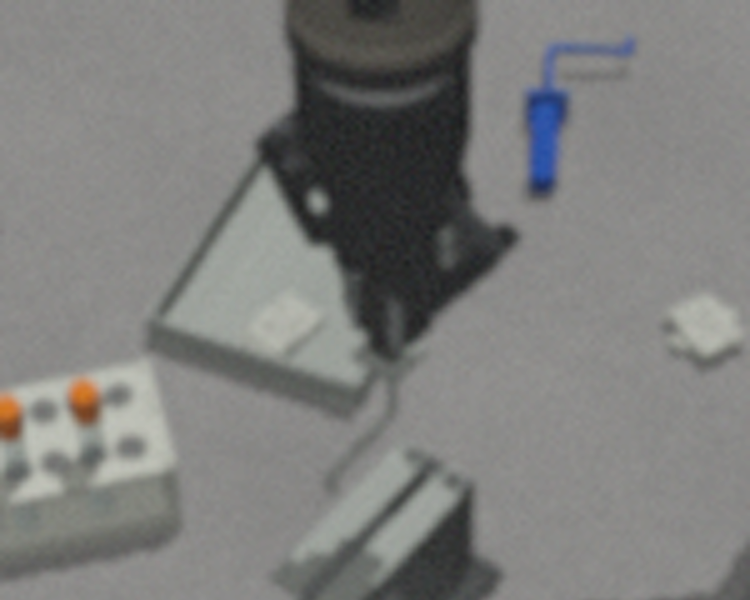

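The pick is free of the stand, with its collar at crop (390, 358), bend at (390, 415) and toe at (330, 488). The bend looks close to zero, and touching the landing plate will measure it.

```bash
python3 -m crank '[{"delta_rot":[0,0,-6],"xyz":[0.1692,0.2128,0],"fingers":1},{"delta_rot":[0,0,-12.39],"xyz":[0.1692,0.2128,0],"fingers":1},{"delta_rot":[0,0,-12.39],"xyz":[0.1692,0.2128,0],"fingers":1},{"delta_rot":[0,0,-12.39],"xyz":[0.1692,0.2128,0],"fingers":1},{"delta_rot":[0,0,-12.39],"xyz":[0.1692,0.2128,0],"fingers":1},{"delta_rot":[0,0,-12.39],"xyz":[0.1692,0.2128,0.06],"fingers":1},{"delta_rot":[0,0,-12.39],"xyz":[0.1692,0.2128,0.09],"fingers":1},{"delta_rot":[0,0,-12.39],"xyz":[0.1692,0.2128,0.1],"fingers":1},{"delta_rot":[0,0,-12.39],"xyz":[0.1692,0.2128,0.1],"fingers":1},{"delta_rot":[0,0,-12.39],"xyz":[0.1692,0.2128,0.1],"fingers":1}]' 100; python3 - <<'E'
from go import *
delta(fr(PR,-.117,0,.114),PR[2])
E
```

```text
t: 7.75
eef_pos: [0.4532, 0.0502, 0.1183]
tool_rot: [0.0, -0.083, 0.997, -0.0]
contact_force: [-0.4, -0.5, -2.1]
gripper_width: 0.175
grasp_force: 97.8
to [0.4522 0.051  0.114 ] delta_rot [-0.03, 0.04, -0.09] xyz [0.0008, 0.001, 0.0043]
```

```bash
python3 -m crank '[{"delta_rot":[0,0,0],"xyz":[0.001,0.001,0.003],"fingers":1},{"delta_rot":[0,0,0],"xyz":[0.001,0.001,0.005],"fingers":1},{"delta_rot":[0,0,0],"xyz":[0.001,0.001,0.006],"fingers":1},{"delta_rot":[0,0,0],"xyz":[0.001,0.001,0.006],"fingers":1}]'
for i in 1; do python3 -m crank '[{"delta_rot":[0,0,0],"xyz":[0,0,0.001],"fingers":1},{"delta_rot":[0,0,0],"xyz":[0,0,0.002],"fingers":1},{"delta_rot":[0,0,0],"xyz":[0,0,0.002],"fingers":1}]'; python3 -m crank '[{"delta_rot":[0,0,0],"xyz":[0,0,0.001],"fingers":1},{"delta_rot":[0,0,0],"xyz":[0,0,0.002],"fingers":1},{"delta_rot":[0,0,0],"xyz":[0,0,0.002],"fingers":1}]'; done
```

```text
t: 8.15
eef_pos: [0.4512, 0.0518, 0.1117]
tool_rot: [0.0, -0.084, 0.996, 0.0]
contact_force: [0.9, 0.8, -0.4]
gripper_width: 0.173
grasp_force: 97.7
t: 8.45
eef_pos: [0.4509, 0.0518, 0.1094]
tool_rot: [-0.0, -0.084, 0.996, -0.0]
contact_force: [-0.3, 0.5, -1.1]
gripper_width: 0.171
grasp_force: 97.7
t: 8.75
eef_pos: [0.4509, 0.0518, 0.1073]
tool_rot: [-0.0, -0.084, 0.996, -0.0]
contact_force: [-0.6, 0.3, -1.5]
gripper_width: 0.179
grasp_force: 97.7
```

```bash
python3 -m crank '[{"delta_rot":[0,0,0],"xyz":[0,0,0.001],"fingers":1},{"delta_rot":[0,0,0],"xyz":[0,0,0.0015],"fingers":1},{"delta_rot":[0,0,0],"xyz":[0,0,0.0015],"fingers":1}]'|grep -E "pos|contact"; python3 -m crank '[{"delta_rot":[0,0,0],"xyz":[0,0,0.0005],"fingers":1},{"delta_rot":[0,0,0],"xyz":[0,0,0.001],"fingers":1},{"delta_rot":[0,0,0],"xyz":[0,0,0.001],"fingers":1}]'|grep -E "pos|contact"
```

```text
eef_pos: [0.4509, 0.0518, 0.1059]
contact_force: [0.3, -0.5, -0.9]
eef_pos: [0.451, 0.0518, 0.1052]
contact_force: [-1.1, 0.6, 3.2]
```

Contact came at TCP z ≈ 0.1053, so the bend is about 0.01 rad, practically straight. I raise the toe 8 mm and come up to the mouth.

```bash
python3 -m crank '[{"delta_rot":[0,0,0],"xyz":[0,0,-0.005],"fingers":1},{"delta_rot":[0,0,0],"xyz":[0,0,-0.0085],"fingers":1},{"delta_rot":[0,0,0],"xyz":[0,0,-0.0085],"fingers":1}]'; python3 - <<'E'
from go import *
delta(fr(PR,-.081,0,.1133),PR[2])
for n,w in(("top",(185,185,110,90)),("scene",(330,230,110,100))):
    c=viewer.read_camera(n); e=np.array(telemetry.get_obs()["eef_pos"])
    print(n,np.round(proj(c,e+R.from_euler("z",PR[2]).apply([[0,0,-.0188],[0,0,-.064],[.047,0,-.064],[.047,0,-.0753]])),1).tolist())
    cv2.imwrite(f"pics/n_{n}.png",c["img"][:,:,::-1])
E
```

```text
t: 9.65
eef_pos: [0.4514, 0.0519, 0.114]
tool_rot: [0.001, -0.084, 0.996, 0.0]
contact_force: [-0.9, 0.3, -0.8]
gripper_width: 0.175
grasp_force: 97.9
to [0.4877 0.0571 0.1133] delta_rot [0.01, 0.07, -0.0] xyz [-0.0367, -0.001, 0.0008]
top [[240.3, 277.7], [244.1, 279.4], [240.7, 258.0], [241.6, 258.6]]
scene [[397.9, 255.6], [395.5, 266.4], [389.6, 280.1], [389.0, 282.7]]
```

```bash
python3 -m crank '[{"delta_rot":[0,0,0],"xyz":[-0.015,-0.001,0],"fingers":1},{"delta_rot":[0,0,0],"xyz":[-0.03,-0.001,0],"fingers":1},{"delta_rot":[0,0,0],"xyz":[-0.0365,-0.001,0],"fingers":1},{"delta_rot":[0,0,0],"xyz":[-0.0365,-0.001,0],"fingers":1}]'|grep -E "pos|contact"; python3 -m crank '[{"delta_rot":[0,0,0],"xyz":[-0.001,0,0],"fingers":1},{"delta_rot":[0,0,0],"xyz":[-0.002,0,0],"fingers":1},{"delta_rot":[0,0,0],"xyz":[-0.003,0,0],"fingers":1}]'|grep -E "pos|contact";python3 - <<'E'
from go import *
delta(fr(PR,-.065,0,.1133),PR[2])
c=viewer.read_camera("top");a=c["img"][:,:,::-1]
cv2.imwrite("pics/t3.png",cv2.convertScaleAbs(cv2.resize(a[190:290,195:295],None,fx=6,fy=6,interpolation=cv2.INTER_CUBIC),alpha=1.3))
E
```

```text
eef_pos: [0.4877, 0.057, 0.1133]
contact_force: [-0.9, -0.1, -1.3]
eef_pos: [0.4896, 0.0573, 0.1134]
contact_force: [-0.0, -1.5, -1.4]
to [0.5035 0.0597 0.1133] delta_rot [0.01, -0.03, -0.0] xyz [-0.0141, 0.0, 0.0001]
```

View pics/t3.png

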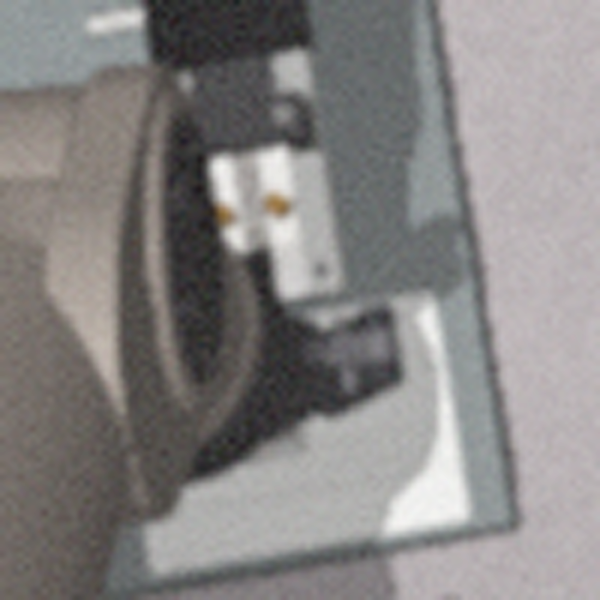

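The gripper hides the wire in this view; the slot runs up from about crop (262, 255) to (250, 160). I go on by feel.

```bash
for i in 1; do python3 -m crank '[{"delta_rot":[0,0,0],"xyz":[-0.001,0,0],"fingers":1},{"delta_rot":[0,0,0],"xyz":[-0.002,0,0],"fingers":1},{"delta_rot":[0,0,0],"xyz":[-0.003,0,0],"fingers":1}]'|grep -E "pos|contact"; python3 -m crank '[{"delta_rot":[0,0,0],"xyz":[-0.001,0,0],"fingers":1},{"delta_rot":[0,0,0],"xyz":[-0.002,0,0],"fingers":1},{"delta_rot":[0,0,0],"xyz":[-0.003,0,0],"fingers":1}]'|grep -E "pos|contact"; done
```

```text
eef_pos: [0.4931, 0.0579, 0.1135]
contact_force: [-0.5, -1.3, -0.9]
eef_pos: [0.4961, 0.0584, 0.1134]
contact_force: [0.5, 0.6, -0.7]
```

```bash
python3 -m crank '[{"delta_rot":[0,0,0],"xyz":[-0.002,0,0],"fingers":1},{"delta_rot":[0,0,0],"xyz":[-0.004,0,0],"fingers":1},{"delta_rot":[0,0,0],"xyz":[-0.006,0,0],"fingers":1},{"delta_rot":[0,0,0],"xyz":[-0.008,0,0],"fingers":1},{"delta_rot":[0,0,0],"xyz":[-0.008,0,0],"fingers":1}]'|grep -E "pos|contact"; 
python3 -m crank '[{"delta_rot":[0,0,0],"xyz":[0,0.001,0],"fingers":1},{"delta_rot":[0,0,0],"xyz":[0,0.002,0],"fingers":1},{"delta_rot":[0,0,0],"xyz":[0,0.002,0],"fingers":1}]'|grep -E "pos|contact"; python3 -m crank '[{"delta_rot":[0,0,0],"xyz":[0,0.0005,0],"fingers":1},{"delta_rot":[0,0,0],"xyz":[0,0.001,0],"fingers":1},{"delta_rot":[0,0,0],"xyz":[0,0.001,0],"fingers":1}]'|grep -E "pos|contact"
```

```text
eef_pos: [0.5043, 0.0598, 0.1135]
contact_force: [0.9, 0.4, -0.8]
eef_pos: [0.5034, 0.0619, 0.1135]
contact_force: [0.4, 0.2, -1.3]
eef_pos: [0.5034, 0.0628, 0.1135]
contact_force: [-1.0, 0.3, -1.3]
```

```bash
S='[{"delta_rot":[0,0,0],"xyz":[0,0.0005,0],"fingers":1},{"delta_rot":[0,0,0],"xyz":[0,0.001,0],"fingers":1},{"delta_rot":[0,0,0],"xyz":[0,0.001,0],"fingers":1}]'; python3 -m crank '[{"delta_rot":[0,0,0],"xyz":[0,0.0005,0],"fingers":1},{"delta_rot":[0,0,0],"xyz":[0,0.001,0],"fingers":1},{"delta_rot":[0,0,0],"xyz":[0,0.001,0],"fingers":1}]'|grep -E "pos|contact"; python3 -c "
from go import *
o=telemetry.get_obs();e=o['eef_pos'];d=e-np.r_[PR[:2],0];c,s=np.cos(PR[2]),np.sin(PR[2]);print('printer x,y',c*d[0]+s*d[1],-s*d[0]+c*d[1],o['torque'])"
```

```text
eef_pos: [0.5032, 0.0638, 0.1134]
contact_force: [-0.3, -0.1, -0.8]
printer x,y -0.06463489986872259 0.004043853506546028 [0.00618072 0.06044299 0.03134994]
```

```bash
python3 -m crank '[{"delta_rot":[0,0,0],"xyz":[0,0.0005,0],"fingers":1},{"delta_rot":[0,0,0],"xyz":[0,0.001,0],"fingers":1},{"delta_rot":[0,0,0],"xyz":[0,0.001,0],"fingers":1}]'|grep -E "pos|contact"; python3 -m crank '[{"delta_rot":[0,0,0],"xyz":[0,0.0005,0],"fingers":1},{"delta_rot":[0,0,0],"xyz":[0,0.001,0],"fingers":1},{"delta_rot":[0,0,0],"xyz":[0,0.001,0],"fingers":1}]'|grep -E "pos|contact"
```

```text
eef_pos: [0.503, 0.0646, 0.1134]
contact_force: [-1.0, -0.3, -0.7]
eef_pos: [0.503, 0.0652, 0.1135]
contact_force: [0.1, -2.8, -0.0]
```

```bash
python3 -m crank '[{"delta_rot":[0,0,0],"xyz":[0,-0.002,0],"fingers":1},{"delta_rot":[0,0,0],"xyz":[0,-0.004,0],"fingers":1},{"delta_rot":[0,0,0],"xyz":[0,-0.005,0],"fingers":1},{"delta_rot":[0,0,0],"xyz":[0,-0.005,0],"fingers":1}]'|grep -E "pos|contact"; python3 -m crank '[{"delta_rot":[0,0,0],"xyz":[0,-0.0005,0],"fingers":1},{"delta_rot":[0,0,0],"xyz":[0,-0.001,0],"fingers":1},{"delta_rot":[0,0,0],"xyz":[0,-0.001,0],"fingers":1}]'|grep -E "pos|contact"; python3 -m crank '[{"delta_rot":[0,0,0],"xyz":[0,-0.0005,0],"fingers":1},{"delta_rot":[0,0,0],"xyz":[0,-0.001,0],"fingers":1},{"delta_rot":[0,0,0],"xyz":[0,-0.001,0],"fingers":1}]'|grep -E "pos|contact"
```

```text
eef_pos: [0.5037, 0.0607, 0.1135]
contact_force: [0.4, 1.4, -0.8]
eef_pos: [0.5039, 0.0597, 0.1135]
contact_force: [0.1, -0.7, -0.7]
eef_pos: [0.5041, 0.0587, 0.1135]
contact_force: [-0.4, -0.0, -1.1]
```

```bash
python3 -m crank '[{"delta_rot":[0,0,0],"xyz":[0,-0.0005,0],"fingers":1},{"delta_rot":[0,0,0],"xyz":[0,-0.001,0],"fingers":1},{"delta_rot":[0,0,0],"xyz":[0,-0.001,0],"fingers":1}]'|grep -E "pos|contact"; python3 -c "
from go import *
delta([.5035,.0618,.1135],PR[2])"
```

```text
eef_pos: [0.5042, 0.058, 0.1135]
contact_force: [-0.5, 1.5, -0.9]
to [0.5035 0.0618 0.1135] delta_rot [0.02, -0.0, 0.01] xyz [0.0001, 0.0038, -0.0]
```

```bash
python3 -m crank '[{"delta_rot":[0,0,0],"xyz":[0,0.002,0],"fingers":1},{"delta_rot":[0,0,0],"xyz":[0,0.0036,0],"fingers":1},{"delta_rot":[0,0,0],"xyz":[-0.004,0.0036,0],"fingers":1},{"delta_rot":[0,0,0],"xyz":[-0.009,0.0036,0],"fingers":1},{"delta_rot":[0,0,0],"xyz":[-0.014,0.0036,0],"fingers":1},{"delta_rot":[0,0,0],"xyz":[-0.018,0.0036,0],"fingers":1},{"delta_rot":[0,0,0],"xyz":[-0.022,0.0036,0],"fingers":1},{"delta_rot":[0,0,0],"xyz":[-0.025,0.0036,0],"fingers":1},{"delta_rot":[0,0,0],"xyz":[-0.025,0.0036,0],"fingers":1}]'|grep -E "pos|contact";python3 -m crank '[{"delta_rot":[0,0,0],"xyz":[-0.004,0,0],"fingers":1},{"delta_rot":[0,0,0],"xyz":[-0.008,0,0],"fingers":1},{"delta_rot":[0,0,0],"xyz":[-0.012,0,0],"fingers":1},{"delta_rot":[0,0,0],"xyz":[-0.016,0,0],"fingers":1},{"delta_rot":[0,0,0],"xyz":[-0.02,0,0],"fingers":1},{"delta_rot":[0,0,0],"xyz":[-0.023,0,0],"fingers":1},{"delta_rot":[0,0,0],"xyz":[-0.024,0,0],"fingers":1},{"delta_rot":[0,0,0],"xyz":[-0.024,0,0],"fingers":1}]'|grep -E "pos|contact"; python3 -c "
from go import *
delta(fr(PR,-.0094,.0018,.1135),PR[2])"
```

```text
eef_pos: [0.5287, 0.0656, 0.1135]
contact_force: [-0.3, 0.4, -1.7]
eef_pos: [0.552, 0.0695, 0.1134]
contact_force: [-0.2, 0.4, -1.7]
to [0.558  0.0708 0.1135] delta_rot [-0.0, -0.0, -0.01] xyz [-0.0061, 0.0003, -0.0001]
```

Now feel for the stop in small steps.

```bash
python3 -m crank '[{"delta_rot":[0,0,0],"xyz":[-0.001,0,0],"fingers":1},{"delta_rot":[0,0,0],"xyz":[-0.002,0,0],"fingers":1},{"delta_rot":[0,0,0],"xyz":[-0.003,0,0],"fingers":1},{"delta_rot":[0,0,0],"xyz":[-0.003,0,0],"fingers":1}]'|grep -E "pos|contact"; python3 -m crank '[{"delta_rot":[0,0,0],"xyz":[-0.0005,0,0],"fingers":1},{"delta_rot":[0,0,0],"xyz":[-0.001,0,0],"fingers":1},{"delta_rot":[0,0,0],"xyz":[-0.001,0,0],"fingers":1}]'|grep -E "pos|contact"; python3 -m crank '[{"delta_rot":[0,0,0],"xyz":[-0.0005,0,0],"fingers":1},{"delta_rot":[0,0,0],"xyz":[-0.001,0,0],"fingers":1},{"delta_rot":[0,0,0],"xyz":[-0.001,0,0],"fingers":1}]'|grep -E "pos|contact"
```

```text
eef_pos: [0.555, 0.07, 0.1135]
contact_force: [-0.4, -0.6, -1.1]
eef_pos: [0.5559, 0.0702, 0.1135]
contact_force: [0.1, 0.7, -0.1]
eef_pos: [0.5569, 0.0704, 0.1135]
contact_force: [0.0, 0.1, -0.9]
```

```bash
python3 -m crank '[{"delta_rot":[0,0,0],"xyz":[-0.0005,0,0],"fingers":1},{"delta_rot":[0,0,0],"xyz":[-0.001,0,0],"fingers":1},{"delta_rot":[0,0,0],"xyz":[-0.001,0,0],"fingers":1}]'|grep -E "pos|contact"; python3 -m crank '[{"delta_rot":[0,0,0],"xyz":[-0.0005,0,0],"fingers":1},{"delta_rot":[0,0,0],"xyz":[-0.001,0,0],"fingers":1},{"delta_rot":[0,0,0],"xyz":[-0.001,0,0],"fingers":1}]'|grep -E "pos|contact"
```

```text
eef_pos: [0.5579, 0.0705, 0.1135]
contact_force: [-0.2, 0.2, -0.2]
eef_pos: [0.5589, 0.0707, 0.1135]
contact_force: [-0.1, -0.1, -0.9]
```

```bash
python3 -m crank '[{"delta_rot":[0,0,0],"xyz":[-0.0005,0,0],"fingers":1},{"delta_rot":[0,0,0],"xyz":[-0.001,0,0],"fingers":1},{"delta_rot":[0,0,0],"xyz":[-0.001,0,0],"fingers":1}]'|grep -E "pos|contact"; python3 -m crank '[{"delta_rot":[0,0,0],"xyz":[-0.0005,0,0],"fingers":1},{"delta_rot":[0,0,0],"xyz":[-0.001,0,0],"fingers":1},{"delta_rot":[0,0,0],"xyz":[-0.001,0,0],"fingers":1}]'|grep -E "pos|contact"
```

```text
eef_pos: [0.5595, 0.0708, 0.1133]
contact_force: [-1.2, -0.2, -0.0]
eef_pos: [0.56, 0.0709, 0.1132]
contact_force: [-3.4, 0.1, 0.9]
```

The stop is felt at TCP x ≈ 0.5592. I back off about 1 mm from it to the middle of the gap, then lower.

```bash
python3 -m crank '[{"delta_rot":[0,0,0],"xyz":[0.0015,0,0],"fingers":1},{"delta_rot":[0,0,0],"xyz":[0.0026,0,0],"fingers":1},{"delta_rot":[0,0,0],"xyz":[0.0026,0,0],"fingers":1}]'|grep -E "pos|contact"; python3 -m crank '[{"delta_rot":[0,0,0],"xyz":[0,0,0.001],"fingers":1},{"delta_rot":[0,0,0],"xyz":[0,0,0.002],"fingers":1},{"delta_rot":[0,0,0],"xyz":[0,0,0.0027],"fingers":1},{"delta_rot":[0,0,0],"xyz":[0,0,0.0027],"fingers":1}]'|grep -E "pos|contact"
```

```text
eef_pos: [0.559, 0.0707, 0.1138]
contact_force: [1.0, -0.3, -0.6]
eef_pos: [0.5583, 0.0706, 0.1107]
contact_force: [0.2, -0.9, -0.0]
```

```bash
python3 -m crank '[{"delta_rot":[0,0,0],"xyz":[0,0,0.0005],"fingers":1},{"delta_rot":[0,0,0],"xyz":[0,0,0.001],"fingers":1},{"delta_rot":[0,0,0],"xyz":[0,0,0.001],"fingers":1}]'|grep -E "pos|contact"; python3 -m crank '[{"delta_rot":[0,0,0],"xyz":[0,0,0.0005],"fingers":1},{"delta_rot":[0,0,0],"xyz":[0,0,0.001],"fingers":1},{"delta_rot":[0,0,0],"xyz":[0,0,0.0015],"fingers":1},{"delta_rot":[0,0,0],"xyz":[0,0,0.0015],"fingers":1}]'|grep -E "pos|contact"
```

```text
eef_pos: [0.5582, 0.0706, 0.1097]
contact_force: [0.4, 0.2, -0.6]
eef_pos: [0.5582, 0.0706, 0.1082]
contact_force: [0.4, 0.3, -1.7]
```

```bash
python3 -m crank '[{"delta_rot":[0,0,0],"xyz":[0,0,0.0008],"fingers":1},{"delta_rot":[0,0,0],"xyz":[0,0,0.0016],"fingers":1},{"delta_rot":[0,0,0],"xyz":[0.0005,0,0.0016],"fingers":1},{"delta_rot":[0,0,0],"xyz":[0.001,0,0.0016],"fingers":1},{"delta_rot":[0,0,0],"xyz":[0.0015,0,0.0016],"fingers":1},{"delta_rot":[0,0,0],"xyz":[0.002,0,0.0016],"fingers":1},{"delta_rot":[0,0,0],"xyz":[0.0025,0,0.0016],"fingers":1}]'|grep -E "pos|contact"; python3 -m crank '[{"delta_rot":[0,0,0],"xyz":[0.0005,0,0],"fingers":1},{"delta_rot":[0,0,0],"xyz":[0.001,0,0],"fingers":1},{"delta_rot":[0,0,0],"xyz":[0.0015,0,0],"fingers":1},{"delta_rot":[0,0,0],"xyz":[0.002,0,0],"fingers":1}]'|grep -E "pos|contact"
```

```text
eef_pos: [0.5562, 0.0703, 0.1068]
contact_force: [2.2, 0.3, -2.3]
eef_pos: [0.5551, 0.0701, 0.1072]
contact_force: [5.2, 0.8, -1.6]
```

```bash
python3 -m crank '[{"delta_rot":[0,0,0],"xyz":[0.001,0,0],"fingers":1},{"delta_rot":[0,0,0],"xyz":[0.002,0,0],"fingers":1},{"delta_rot":[0,0,0],"xyz":[0.003,0,0],"fingers":1},{"delta_rot":[0,0,0],"xyz":[0.004,0,0],"fingers":1},{"delta_rot":[0,0,0],"xyz":[0.005,0,0],"fingers":1}]'|grep -E "pos|contact"; python3 -m crank '[{"delta_rot":[0,0,0],"xyz":[0.001,0,0],"fingers":1},{"delta_rot":[0,0,0],"xyz":[0.002,0,0],"fingers":1},{"delta_rot":[0,0,0],"xyz":[0.003,0,0],"fingers":1},{"delta_rot":[0,0,0],"xyz":[0.004,0,0],"fingers":1},{"delta_rot":[0,0,0],"xyz":[0.005,0,0],"fingers":1}]'|grep -E "pos|contact"
```

```text
eef_pos: [0.5492, 0.0691, 0.1068]
contact_force: [3.5, 0.9, -2.4]
eef_pos: [0.5439, 0.0682, 0.1067]
contact_force: [3.8, 0.8, -3.8]
```

```bash
python3 -m crank '[{"delta_rot":[0,0,0],"xyz":[0.0015,0,0],"fingers":1},{"delta_rot":[0,0,0],"xyz":[0.003,0,0],"fingers":1},{"delta_rot":[0,0,0],"xyz":[0.0045,0,0],"fingers":1},{"delta_rot":[0,0,0],"xyz":[0.006,0,0],"fingers":1},{"delta_rot":[0,0,0],"xyz":[0.0075,0,0],"fingers":1},{"delta_rot":[0,0,0],"xyz":[0.009,0,0],"fingers":1},{"delta_rot":[0,0,0],"xyz":[0.0105,0,0],"fingers":1},{"delta_rot":[0,0,0],"xyz":[0.012,0,0],"fingers":1}]'|grep -E "pos|contact"; python3 -m crank '[{"delta_rot":[0,0,0],"xyz":[0.0015,0,0],"fingers":1},{"delta_rot":[0,0,0],"xyz":[0.003,0,0],"fingers":1},{"delta_rot":[0,0,0],"xyz":[0.0045,0,0],"fingers":1},{"delta_rot":[0,0,0],"xyz":[0.006,0,0],"fingers":1},{"delta_rot":[0,0,0],"xyz":[0.0075,0,0],"fingers":1},{"delta_rot":[0,0,0],"xyz":[0.009,0,0],"fingers":1},{"delta_rot":[0,0,0],"xyz":[0.0105,0,0],"fingers":1}]'|grep -E "pos|contact"
```

```text
eef_pos: [0.532, 0.0661, 0.1067]
contact_force: [4.9, 0.2, -3.2]
eef_pos: [0.5201, 0.064, 0.1062]
contact_force: [0.2, 0.1, -0.7]
```

```bash
python3 -m crank '[{"delta_rot":[0,0,0],"xyz":[0.002,0,0],"fingers":1},{"delta_rot":[0,0,0],"xyz":[0.006,0,0],"fingers":1},{"delta_rot":[0,0,0],"xyz":[0.011,0,0],"fingers":1},{"delta_rot":[0,0,0],"xyz":[0.016,0,0],"fingers":1},{"delta_rot":[0,0,0],"xyz":[0.021,0,0],"fingers":1},{"delta_rot":[0,0,0],"xyz":[0.026,0,0],"fingers":1},{"delta_rot":[0,0,0],"xyz":[0.031,0,0],"fingers":1},{"delta_rot":[0,0,0],"xyz":[0.036,0,0],"fingers":1},{"delta_rot":[0,0,0],"xyz":[0.040,0,0],"fingers":1},{"delta_rot":[0,0,0],"xyz":[0.044,0,0],"fingers":1}]'|grep -E "t:|pos|contact"; python3 -m crank '[{"delta_rot":[0,0,0],"xyz":[0.002,0,0],"fingers":1},{"delta_rot":[0,0,0],"xyz":[0.003,0,0],"fingers":1},{"delta_rot":[0,0,0],"xyz":[0.003,0,0],"fingers":1}]'|grep -E "t:|pos|contact"; python3 - <<'E'
from go import *
o=telemetry.get_obs();e=o['eef_pos'];d=e-np.r_[PR[:2],0];c,s=np.cos(PR[2]),np.sin(PR[2]);x,y=c*d[0]+s*d[1],-s*d[0]+c*d[1]
print('tcp in printer',x,y)
c=viewer.read_camera("scene");a=c["img"][:,:,::-1]
cv2.imwrite("pics/s4.png",cv2.convertScaleAbs(cv2.resize(a[225:345,330:450],None,fx=5,fy=5,interpolation=cv2.INTER_CUBIC),alpha=1.3))
E
```

```text
t: 24.3
eef_pos: [0.4781, 0.057, 0.1067]
tool_rot: [0.0, -0.084, 0.996, 0.0]
contact_force: [-0.0, 0.1, -0.9]
t: 24.6
eef_pos: [0.4754, 0.0565, 0.1067]
tool_rot: [0.0, -0.084, 0.996, 0.0]
contact_force: [0.3, -0.3, -1.3]
tcp in printer -0.09324365439303493 0.0015394773011692797
```

View pics/s4.png

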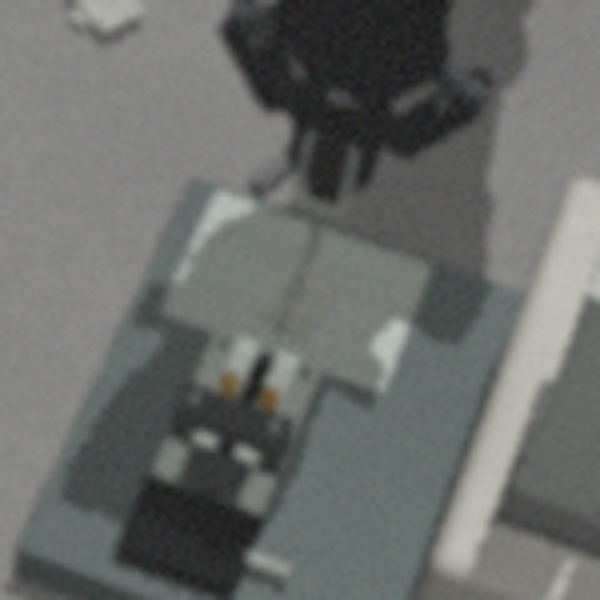

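The wire runs from crop (315, 230) to the toe near (275, 330), just outside the mouth. White on white, the cassette doesn't stand out in the shadow. I lift the pick straight up and look again.

```bash
python3 -m crank '[{"delta_rot":[0,0,0],"xyz":[0,0,-0.02],"fingers":1},{"delta_rot":[0,0,0],"xyz":[0,0,-0.06],"fingers":1},{"delta_rot":[0,0,0],"xyz":[0,0,-0.11],"fingers":1},{"delta_rot":[0,0,0],"xyz":[0,0,-0.11],"fingers":1}]'|grep -E "pos|contact"; python3 - <<'E'
from go import *
delta([.6115,-.1698,.2178],-.048)
E
```

```text
eef_pos: [0.4795, 0.057, 0.2225]
contact_force: [1.1, 0.1, -0.7]
to [ 0.6115 -0.1698  0.2178] delta_rot [0.17, 0.61, 12.34] xyz [-0.0923, -0.2456, 0.0053]
```

```bash
python3 -m crank '[{"delta_rot":[0,0,6],"xyz":[-0.0923,-0.2456,0],"fingers":1},{"delta_rot":[0,0,12.34],"xyz":[-0.0923,-0.2456,0],"fingers":1},{"delta_rot":[0,0,12.34],"xyz":[-0.0923,-0.2456,0],"fingers":1},{"delta_rot":[0,0,12.34],"xyz":[-0.0923,-0.2456,0],"fingers":1},{"delta_rot":[0,0,12.34],"xyz":[-0.0923,-0.2456,0],"fingers":1},{"delta_rot":[0,0,12.34],"xyz":[-0.0923,-0.2456,0],"fingers":1},{"delta_rot":[0,0,12.34],"xyz":[-0.0923,-0.2456,0],"fingers":1},{"delta_rot":[0,0,12.34],"xyz":[-0.0923,-0.2456,0],"fingers":1}]'|grep -E "pos|contact"; python3 - <<'E'
from go import *
delta([.6115,-.1698,.2178],-.048)
delta([.6115,-.1698,.0985],-.048)
for n in("top","scene"):
    c=viewer.read_camera(n); g=c["img"].astype(np.float32).mean(2)
    for t in("cassette","tray_cassette"):
        for d in search_frame(n,t)[:4]:
            q=at(c,d["pixel"],.036)-np.r_[PR[:2],0]; k,s=np.cos(PR[2]),np.sin(PR[2]); print(n,t,np.round(d["pixel"]),round(d["score"],2),"printer",np.round([k*q[0]+s*q[1],-s*q[0]+k*q[1]],3))
    cv2.imwrite(f"pics/m_{n}.png",c["img"][:,:,::-1])
a=cv2.imread("pics/m_top.png"); p=cv2.resize(a[195:295,195:295],None,fx=4,fy=4,interpolation=cv2.INTER_CUBIC)
b=cv2.imread("pics/m_scene.png"); b=cv2.resize(b[255:355,330:430],None,fx=4,fy=4,interpolation=cv2.INTER_CUBIC)
I=np.hstack([p,b]).astype(float); cv2.imwrite("pics/m.png",np.clip((I-110)*2,0,255).astype(np.uint8))
E
```

```text
eef_pos: [0.607, -0.1691, 0.2158]
contact_force: [-0.9, 0.5, -1.9]
to [ 0.6115 -0.1698  0.2178] delta_rot [0.05, -0.09, 0.06] xyz [-0.0045, -0.0005, -0.002]
to [ 0.6115 -0.1698  0.0985] delta_rot [0.05, -0.09, 0.06] xyz [-0.0047, -0.0006, 0.1173]
top tray_cassette [417. 260.] 0.66 printer [-0.142 -0.374]
scene cassette [388. 286.] 0.52 printer [-0.062  0.001]
scene tray_cassette [267. 225.] 0.7 printer [-0.119 -0.366]
```

View pics/m.png

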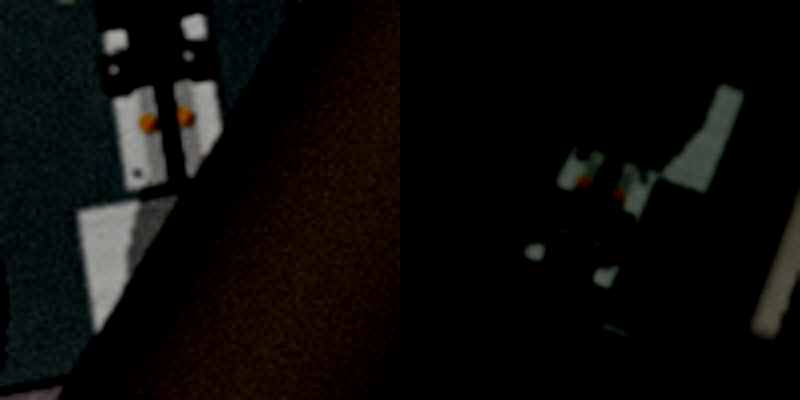

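The left half shows the track empty, with the slot dark at crop (172, 120). The scene network puts the cassette on the plate at printer (-62, 1) mm. I hang the pick back.

```bash
python3 -m crank '[{"delta_rot":[0,0,0],"xyz":[0,0,0],"fingers":1},{"delta_rot":[0,0,0],"xyz":[0,0,0],"fingers":1}]'|grep -E "pos|rot|contact"; python3 - <<'E'
from go import *
delta([.6115,-.1698,.2178],-.048)
E
```

```text
eef_pos: [0.6075, -0.1698, 0.2168]
tool_rot: [0.0, 0.024, 1.0, 0.0]
contact_force: [0.5, 0.1, -1.4]
to [ 0.6115 -0.1698  0.2178] delta_rot [0.01, 0.01, 0.06] xyz [-0.004, 0.0002, -0.001]
```

```bash
python3 -m crank '[{"delta_rot":[0,0,0],"xyz":[-0.004,0,0],"fingers":1},{"delta_rot":[0,0,0],"xyz":[-0.004,0,0.03],"fingers":1},{"delta_rot":[0,0,0],"xyz":[-0.004,0,0.055],"fingers":1},{"delta_rot":[0,0,0],"xyz":[-0.004,0,0.07],"fingers":1},{"delta_rot":[0,0,0],"xyz":[-0.004,0,0.075],"fingers":1}]'|grep -E "pos|contact"; python3 -m crank '[{"delta_rot":[0,0,0],"xyz":[0,0,0.012],"fingers":1},{"delta_rot":[0,0,0],"xyz":[0,0,0.024],"fingers":1},{"delta_rot":[0,0,0],"xyz":[0,0,0.036],"fingers":1},{"delta_rot":[0,0,0],"xyz":[0,0,0.041],"fingers":1},{"delta_rot":[0,0,0],"xyz":[0,0,0.0415],"fingers":1},{"delta_rot":[0,0,0],"xyz":[0,0,0.0415],"fingers":1}]'|grep -E "pos|contact"
```

```text
eef_pos: [0.6107, -0.1701, 0.1399]
contact_force: [-0.5, 0.2, -0.3]
eef_pos: [0.6117, -0.1705, 0.1003]
contact_force: [0.0, -0.6, -1.0]
```

```bash
python3 -m crank '[{"delta_rot":[0,0,0],"xyz":[0,0,0.001],"fingers":1},{"delta_rot":[0,0,0],"xyz":[0,0,0.0016],"fingers":1},{"delta_rot":[0,0,0],"xyz":[0,0,0.0016],"fingers":1}]'|grep -E "pos|contact"; python3 -m crank '[{"delta_rot":[0,0,0],"xyz":[0,0,0],"fingers":0.5},{"delta_rot":[0,0,0],"xyz":[0,0,0],"fingers":0},{"delta_rot":[0,0,0],"xyz":[0,0,0],"fingers":-0.5},{"delta_rot":[0,0,0],"xyz":[0,0,0],"fingers":-1},{"delta_rot":[0,0,0],"xyz":[0,0,0],"fingers":-1},{"delta_rot":[0,0,0],"xyz":[0,0,0],"fingers":-1}]' 60;  python3 -m crank '[{"delta_rot":[0,0,0],"xyz":[0,0,-0.02],"fingers":-1},{"delta_rot":[0,0,0],"xyz":[0,0,-0.06],"fingers":-1},{"delta_rot":[0,0,0],"xyz":[0,0,-0.1],"fingers":-1},{"delta_rot":[0,0,0],"xyz":[0,0,-0.14],"fingers":-1},{"delta_rot":[0,0,0],"xyz":[0,-0.05,-0.14],"fingers":-1},{"delta_rot":[0,0,0],"xyz":[0,-0.1,-0.14],"fingers":-1},{"delta_rot":[0,0,0],"xyz":[0,-0.1,-0.14],"fingers":-1}]'; cat > look.py <<'E'
from go import *
for n in("scene","top"):
    c=viewer.read_camera(n); cv2.imwrite(f"pics/L_{n}.png",c["img"][:,:,::-1])
    for t in("cassette","pick","handle","tray","tray_cassette"):
        for d in cut_out(n,t)[:3]:
            z=.036 if t=="cassette" else .006
            q=at(c,d["pixel"],z); w=q-np.r_[PR[:2],0]; k,s=np.cos(PR[2]),np.sin(PR[2]); b=cv2.minAreaRect(np.argwhere(d["pixels"])[:,::-1].astype(np.float32))
            print(n,t,np.round(d["pixel"]),round(d["score"],2),"world",np.round(q,3),"printer",np.round([k*w[0]+s*w[1],-s*w[0]+k*w[1]],3),d["pixels"].sum(),np.round(b[1]),round(b[2]))
E
python3 look.py
```

```text
eef_pos: [0.6117, -0.1704, 0.0989]
contact_force: [1.6, -0.0, -0.5]
t: 28.35
eef_pos: [0.6115, -0.1704, 0.0986]
tool_rot: [0.0, 0.024, 1.0, -0.0]
contact_force: [-0.5, -0.2, -0.5]
gripper_width: 0.998
grasp_force: 0.0
t: 29.05
eef_pos: [0.6036, -0.2798, 0.2397]
tool_rot: [0.0, 0.029, 1.0, -0.003]
contact_force: [0.1, -0.9, 0.0]
gripper_width: 0.997
grasp_force: 0.0
scene cassette [387. 287.] 0.45 world [0.511 0.061 0.036] printer [-0.058  0.   ] 143 [11. 13.] 34
scene cassette [205. 256.] 0.19 world [ 0.689 -0.383  0.036] printer [ 0.044 -0.467] 2580 [34. 79.] 78
scene pick [292. 259.] 0.77 world [ 0.553 -0.202  0.006] printer [-0.06  -0.266] 195 [22. 11.] 90
scene pick [442. 324.] 0.6 world [0.512 0.222 0.006] printer [-0.03   0.159] 16903 [170. 117.] 20
scene pick [313. 188.] 0.57 world [ 0.298 -0.298  0.006] printer [-0.327 -0.319] 139 [ 7. 30.] 8
scene handle [290. 255.] 0.8 world [ 0.542 -0.212  0.006] printer [-0.072 -0.274] 267 [24. 13.] 90
scene handle [320. 186.] 0.62 world [ 0.28  -0.285  0.006] printer [-0.343 -0.303] 145 [ 8. 30.] 8
scene handle [440. 321.] 0.35 world [0.
[... 155 characters left out ...]
.] 27
scene tray_cassette [264. 225.] 0.48 world [ 0.496 -0.334  0.006] printer [-0.138 -0.387] 91 [ 8. 11.] 45
top cassette [245. 260.] 0.6 world [0.496 0.053 0.036] printer [-0.074 -0.005] 211 [16. 12.] 90
top cassette [338. 180.] 0.3 world [ 0.671 -0.152  0.036] printer [ 0.064 -0.237] 125 [ 8. 22.] 38
top pick [402. 352.] 0.72 world [ 0.293 -0.287  0.006] printer [-0.33  -0.307] 252 [58. 16.] 79
top handle [402. 352.] 0.88 world [ 0.292 -0.287  0.006] printer [-0.332 -0.306] 278 [57. 20.] 78
top tray [424. 283.] 0.8 world [ 0.443 -0.339  0.006] printer [-0.191 -0.383] 4280 [74. 62.] 78
top tray_cassette [419. 261.] 0.69 world [ 0.491 -0.329  0.006] printer [-0.142 -0.381] 223 [13. 17.] 5
```

```bash
python3 - <<'E'
from go import *
from fit import W
out=[]
for n in("top","scene"):
    c=viewer.read_camera(n); im=cv2.imread(f"pics/L_{n}.png")
    ys=np.arange(65,-65,-.333); xs=np.arange(-20,-130,-.333)
    X,Y=np.meshgrid(xs,ys,indexing="ij"); uv=proj(c,W(PR,np.stack([X.ravel(),Y.ravel(),0*X.ravel()+36],-1))).astype(np.float32).reshape(X.shape+(2,))
    I=cv2.remap(im,uv[...,0].copy(),uv[...,1].copy(),cv2.INTER_CUBIC).astype(float).mean(2)
    I=cv2.GaussianBlur(I,(0,0),1.5); a,b=np.percentile(I,[20,99.5]); out.append(np.clip((I-a)/(b-a)*255,0,255))
J=np.hstack(out).astype(np.uint8)
for k in(0,1): cv2.drawMarker(J,(195+390*k,150),0,cv2.MARKER_CROSS,9)
cv2.imwrite("pics/rect.png",J)
E
```

```text
printer [0.5676 0.0706 0.1708]
[[-3.1, -1.4], [2.1, -2.9], [3.3, 2.1], [-1.9, 2.8], [0.1, 0.4], [-0.1, -0.2], [1.4, 2.8], [-3.5, 0.9], [-1.1, -2.7], [3.1, -0.3]]
[0.568  0.0703 0.1639]
[0.5664 0.0712 0.1843]
stand [ 0.6091 -0.1722 -0.0484]
[[-0.1, 0.1], [0.0, 0.1], [0.3, -0.3], [-0.2, 0.1]]
scene prong pts [[-0.8, 0.3], [2.5, 0.2]]
0 [[-0.2, 0.2], [0.7, 0.4], [-0.2, 1.3]]
5 [[-0.1, -2.3], [0.8, -2.0], [-0.1, -1.0]]
scene handle top/bot pred [[287.61061909 244.95547224]
 [287.99562619 260.06580166]] [[287.68965517 244.06896552]
 [286.82758621 262.17241379]]
top tray 0.81 [425. 279.] [73. 61.] 78 4134 [[0.515, -0.257], [0.543, -0.389], [0.386, -0.417], [0.36, -0.288]]
top tray 0.48 [242. 258.] [15. 11.] 90 175 [[0.517, 0.076], [0.516, 0.051], [0.483, 0.051], [0.483, 0.075]]
top tray_cassette 0.73 [418. 259.] [14. 18.] 4 257 [[0.468, -0.299], [0.506, -0.303], [0.503, -0.332], [0.465, -0.328]]
top pick 0.8 [405. 366.] [61. 22.] 80 365 [[0.326, -0.252], [0.334, -0.295], [0.214, -0.314], [0.207, -0.271]]
top handle 0.63 [405. 366.] [60. 20.] 80 320 [[0.325, -0.254], [0.332, -0.295], [0.215, -0.312], [0.209, -0.271]]
scene tray 0.98 [271. 213.] [54. 50.] 21 1937 [[0.556, -0.384], [0.38, -0.454], [0.362, -0.284], [0.534, -0.228]]
scene tray_cassette 0.75 [261. 336.] [36. 37.] 45 1108 [[0.859, -0.142], [0.77, -0.134], [0.792, -0.048], [0.878, -0.058]]
scene tray_cassette 0.47 [266. 226.] [ 8. 11.] 45 90 [[0.573, -0.288], [0.539, -0.287], [0.547, -0.262], [0.581, -0.263]]
scene pick 0.7 [287. 265.] [13. 43.] 10 204 [[0.695, -0.144], [0.579, -0.203], [0.567, -0.171], [0.683, -0.115]]
scene pick 0.63 [318. 183.] [ 8. 30.] 8 142 [[0.408, -0.231], [0.305, -0.285], [0.296, -0.265], [0.4, -0.212]]
scene handle 0.79 [289. 255.] [13. 23.] 8 213 [[0.643, -0.168], [0.58, -0.203], [0.567, -0.173], [0.63, -0.14]]
```

View pics/rect.png

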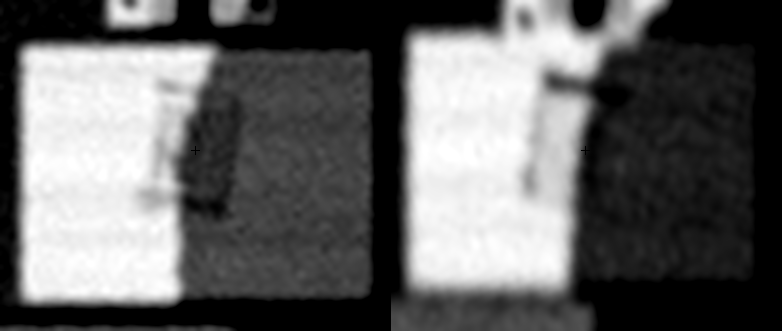

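The cassette lies centred near printer (-70, 0) (rect pixels 155-240 by 88-212), turned about -0.1 rad to the track. I'll grip it across its 28 mm width.

```bash
python3 - <<'E'
from go import *
delta(fr(PR,-.07,.001,.20),.068)
E
```

```text
to [0.4984 0.0599 0.2   ] delta_rot [0.0, -0.0, -6.62] xyz [0.1239, 0.3246, 0.0386]
```

```bash
python3 -m crank '[{"delta_rot":[0,0,-6.6],"xyz":[0.124,0.3246,0],"fingers":-1},{"delta_rot":[0,0,-6.6],"xyz":[0.124,0.3246,0],"fingers":-1},{"delta_rot":[0,0,-6.6],"xyz":[0.124,0.3246,0],"fingers":0},{"delta_rot":[0,0,-6.6],"xyz":[0.124,0.3246,0],"fingers":0},{"delta_rot":[0,0,-6.6],"xyz":[0.124,0.3246,0],"fingers":0},{"delta_rot":[0,0,-6.6],"xyz":[0.124,0.3246,0],"fingers":0},{"delta_rot":[0,0,-6.6],"xyz":[0.124,0.3246,0],"fingers":0},{"delta_rot":[0,0,-6.6],"xyz":[0.124,0.3246,0.08],"fingers":0},{"delta_rot":[0,0,-6.6],"xyz":[0.124,0.3246,0.13],"fingers":0},{"delta_rot":[0,0,-6.6],"xyz":[0.124,0.3246,0.15],"fingers":0}]' 30;python3 -m crank '[{"delta_rot":[0,0,0],"xyz":[0,0,0],"fingers":0},{"delta_rot":[0,0,0],"xyz":[0,0,0],"fingers":0},{"delta_rot":[0,0,0],"xyz":[0,0,0],"fingers":0}]'; python3 - <<'E'
from go import *
delta(fr(PR,-.07,.001,.034),.068)
E
```

```text
t: 31.25
eef_pos: [0.4988, 0.0608, 0.0877]
tool_rot: [0.001, -0.035, 0.999, 0.0]
contact_force: [0.2, -0.8, 0.0]
gripper_width: 0.501
grasp_force: 0.0
t: 31.55
eef_pos: [0.5003, 0.0599, 0.0911]
tool_rot: [0.002, -0.034, 0.999, 0.001]
contact_force: [-0.7, -0.0, -0.1]
gripper_width: 0.5
grasp_force: 0.0
to [0.4984 0.0599 0.034 ] delta_rot [0.06, 0.24, -0.05] xyz [0.0022, 0.0, 0.0571]
```

```bash
python3 -m crank '[{"delta_rot":[0,0.2,0],"xyz":[0.002,0,0.03],"fingers":0},{"delta_rot":[0,0.2,0],"xyz":[0.002,0,0.045],"fingers":0},{"delta_rot":[0,0.2,0],"xyz":[0.002,0,0.054],"fingers":0},{"delta_rot":[0,0.2,0],"xyz":[0.002,0,0.057],"fingers":0},{"delta_rot":[0,0.2,0],"xyz":[0.002,0,0.057],"fingers":0}]'|grep -E "pos|contact";python3 -m crank '[{"delta_rot":[0,0,0],"xyz":[0,0,0.001],"fingers":0},{"delta_rot":[0,0,0],"xyz":[0,0,0.0025],"fingers":0},{"delta_rot":[0,0,0],"xyz":[0,0,0.0035],"fingers":0},{"delta_rot":[0,0,0],"xyz":[0,0,0.0035],"fingers":0}]'
```

```text
eef_pos: [0.4973, 0.0599, 0.0327]
contact_force: [0.5, -0.0, -0.2]
t: 32.45
eef_pos: [0.4965, 0.0598, 0.0283]
tool_rot: [-0.002, -0.034, 0.999, 0.0]
contact_force: [0.7, -0.3, 1.3]
gripper_width: 0.499
grasp_force: 0.6
```

```bash
python3 -m crank '[{"delta_rot":[0,0,0],"xyz":[-0.001,0,-0.0018],"fingers":0},{"delta_rot":[0,0,0],"xyz":[-0.001,0,-0.0018],"fingers":0},{"delta_rot":[0,0,0],"xyz":[-0.001,0,-0.0018],"fingers":0.2},{"delta_rot":[0,0,0],"xyz":[-0.001,0,-0.0018],"fingers":0.3},{"delta_rot":[0,0,0],"xyz":[-0.001,0,-0.0018],"fingers":0.4},{"delta_rot":[0,0,0],"xyz":[-0.001,0,-0.0018],"fingers":1},{"delta_rot":[0,0,0],"xyz":[-0.001,0,-0.0018],"fingers":1},{"delta_rot":[0,0,0],"xyz":[-0.001,0,-0.0018],"fingers":1},{"delta_rot":[0,0,0],"xyz":[-0.001,0,-0.0018],"fingers":1}]' 30
```

```text
t: 33.35
eef_pos: [0.4973, 0.0598, 0.03]
tool_rot: [-0.002, -0.034, 0.999, -0.0]
contact_force: [-1.0, 0.2, 4.7]
gripper_width: 0.315
grasp_force: 30.7
```

```bash
python3 -m crank '[{"delta_rot":[0,0,0],"xyz":[0,0,-0.02],"fingers":1},{"delta_rot":[0,0,0],"xyz":[0,0,-0.06],"fingers":1},{"delta_rot":[0,0,0],"xyz":[0,0,-0.1],"fingers":1},{"delta_rot":[0,0,0],"xyz":[0,0,-0.1],"fingers":1}]'; python3 - <<'E'
from go import *
delta([.417,-.345,.12],.19)
E
```

```text
t: 33.75
eef_pos: [0.5008, 0.0601, 0.1341]
tool_rot: [0.002, -0.034, 0.999, 0.001]
contact_force: [0.8, 0.1, 0.2]
gripper_width: 0.317
grasp_force: 29.7
to [ 0.417 -0.345  0.12 ] delta_rot [0.09, 0.27, -7.03] xyz [0.1109, -0.3986, 0.0128]
```

```bash
python3 -m crank '[{"delta_rot":[0,0,-7],"xyz":[0.111,-0.3986,0],"fingers":1},{"delta_rot":[0,0,-7],"xyz":[0.111,-0.3986,0],"fingers":1},{"delta_rot":[0,0,-7],"xyz":[0.111,-0.3986,0],"fingers":1},{"delta_rot":[0,0,-7],"xyz":[0.111,-0.3986,0],"fingers":1},{"delta_rot":[0,0,-7],"xyz":[0.111,-0.3986,0],"fingers":1},{"delta_rot":[0,0,-7],"xyz":[0.111,-0.3986,0],"fingers":1},{"delta_rot":[0,0,-7],"xyz":[0.111,-0.3986,0],"fingers":1},{"delta_rot":[0,0,-7],"xyz":[0.111,-0.3986,0],"fingers":1},{"delta_rot":[0,0,-7],"xyz":[0.111,-0.3986,0],"fingers":1},{"delta_rot":[0,0,-7],"xyz":[0.111,-0.3986,0],"fingers":1}]' >/dev/null; python3 -m crank '[{"delta_rot":[0,0,0],"xyz":[0,0,0],"fingers":1},{"delta_rot":[0,0,0],"xyz":[0,0,0],"fingers":1},{"delta_rot":[0,0,0],"xyz":[0,0,0],"fingers":1}]'; python3 - <<'E'
from go import *
delta([.417,-.345,.006],.19)
E
```

```text
t: 35.05
eef_pos: [0.4146, -0.3436, 0.13]
tool_rot: [-0.002, -0.096, 0.995, 0.001]
contact_force: [-0.1, 0.3, 0.0]
gripper_width: 0.315
grasp_force: 29.8
to [ 0.417 -0.345  0.006] delta_rot [0.08, -0.2, 0.16] xyz [-0.0025, -0.002, 0.124]
```

```bash
python3 -m crank '[{"delta_rot":[0,0,0],"xyz":[-0.0025,-0.002,0.05],"fingers":1},{"delta_rot":[0,0,0],"xyz":[-0.0025,-0.002,0.09],"fingers":1},{"delta_rot":[0,0,0],"xyz":[-0.0025,-0.002,0.11],"fingers":1},{"delta_rot":[0,0,0],"xyz":[-0.0025,-0.002,0.12],"fingers":1},{"delta_rot":[0,0,0],"xyz":[-0.0025,-0.002,0.122],"fingers":1},{"delta_rot":[0,0,0],"xyz":[-0.0025,-0.002,0.122],"fingers":1}]'|grep -E "pos|contact"; python3 -m crank '[{"delta_rot":[0,0,0],"xyz":[0,0,0.001],"fingers":1},{"delta_rot":[0,0,0],"xyz":[0,0,0.0025],"fingers":1},{"delta_rot":[0,0,0],"xyz":[0,0,0.0025],"fingers":1}]'|grep -E "pos|contact"
```

```text
eef_pos: [0.417, -0.347, 0.0089]
contact_force: [0.6, -0.2, -0.4]
eef_pos: [0.4167, -0.3471, 0.0063]
contact_force: [-0.9, 0.0, 0.1]
```

```bash
python3 -m crank '[{"delta_rot":[0,0,0],"xyz":[0,0,0.001],"fingers":1},{"delta_rot":[0,0,0],"xyz":[0,0,0.0025],"fingers":1},{"delta_rot":[0,0,0],"xyz":[0,0,0.0025],"fingers":1}]'|grep -E "pos|contact"; python3 -m crank '[{"delta_rot":[0,0,0],"xyz":[0,0,0.0005],"fingers":1},{"delta_rot":[0,0,0],"xyz":[0,0,0.001],"fingers":1},{"delta_rot":[0,0,0],"xyz":[0,0,0.001],"fingers":1}]'|grep -E "pos|contact"
```

```text
eef_pos: [0.4161, -0.3468, 0.0031]
contact_force: [0.7, -0.2, 0.0]
eef_pos: [0.4162, -0.3469, 0.003]
contact_force: [-3.3, 2.7, 10.2]
```

Down on the floor. Release, rise and check.

```bash
python3 -m crank '[{"delta_rot":[0,0,0],"xyz":[0,0,-0.001],"fingers":1},{"delta_rot":[0,0,0],"xyz":[0,0,-0.001],"fingers":0.3},{"delta_rot":[0,0,0],"xyz":[0,0,-0.001],"fingers":0.1},{"delta_rot":[0,0,0],"xyz":[0,0,-0.001],"fingers":0.1},{"delta_rot":[0,0,0],"xyz":[0,0,-0.01],"fingers":0.1},{"delta_rot":[0,0,0],"xyz":[0,0,-0.05],"fingers":0.1},{"delta_rot":[0,0,0],"xyz":[0,0,-0.1],"fingers":0.1},{"delta_rot":[0,0,0],"xyz":[0,0,-0.15],"fingers":0.1},{"delta_rot":[0,0,0],"xyz":[0,0,-0.2],"fingers":0.1}]'; python3 -m crank '[{"delta_rot":[0,0,0],"xyz":[0,0.05,0],"fingers":0},{"delta_rot":[0,0,0],"xyz":[0,0.1,0],"fingers":0},{"delta_rot":[0,0,0],"xyz":[0,0.15,0],"fingers":0},{"delta_rot":[0,0,0],"xyz":[0,0.2,0],"fingers":0},{"delta_rot":[0,0,0],"xyz":[0,0.25,0],"fingers":0},{"delta_rot":[0,0,0],"xyz":[0,0.25,0],"fingers":0},{"delta_rot":[0,0,0],"xyz":[0,0.25,0],"fingers":0}]' >/dev/null; python3 look.py | grep -v printer_; python3 - <<'E'
from go import *
T=(.451,-.338,.19); c=viewer.read_camera("top"); g=cv2.imread("pics/L_top.png").mean(2).astype(np.float32); g0=cv2.imread("pics/top0.png").mean(2).astype(np.float32)
d=cv2.GaussianBlur(abs(g-g0),(0,0),1); m=d[240:325,385:465]>14
n,l,s,ce=cv2.connectedComponentsWithStats(m.astype(np.uint8))
for i in range(1,n):
    if s[i,4]>15: 
        w=at(c,ce[i]+[385,240],.009); k,sn=np.cos(T[2]),np.sin(T[2]); v=w[:2]-np.array(T[:2]); print("changed",s[i],np.round(ce[i]+[385,240],1),np.round(w,3),"tray",np.round([k*v[0]+sn*v[1],-sn*v[0]+k*v[1]],3))
for P in((340,190),(325,310)):
    print("change near",P,d[P[1]-30:P[1]+30,P[0]-20:P[0]+30].max())
E
```

```text
t: 37.45
eef_pos: [0.4164, -0.3468, 0.2047]
tool_rot: [-0.002, -0.095, 0.996, 0.0]
contact_force: [0.6, -0.1, -0.7]
gripper_width: 0.449
grasp_force: 0.0
scene cassette [291. 256.] 0.73 world [ 0.564 -0.196  0.036] printer [-0.048 -0.262] 204 [22. 11.] 90
scene cassette [274. 208.] 0.59 world [ 0.452 -0.331  0.036] printer [-0.182 -0.377] 95 [ 9. 11.] 27
scene pick [318. 186.] 0.64 world [ 0.285 -0.292  0.006] printer [-0.339 -0.31 ] 151 [ 9. 30.] 13
scene pick [289. 256.] 0.49 world [ 0.547 -0.212  0.006] printer [-0.067 -0.275] 209 [13. 22.] 8
scene handle [289. 256.] 0.6 world [ 0.549 -0.211  0.006] printer [-0.065 -0.274] 190 [21. 11.] 90
scene handle [320. 185.] 0.44 world [ 0.276 -0.287  0.006] printer [-0.347 -0.304] 201 [10. 31.] 11
scene tray [268. 215.] 0.61 world [ 0.46  -0.346  0.006] printer [-0.176 -0.393] 2033 [46. 57.] 30
top cassette [431. 295.] 0.79 world [ 0.415 -0.348  0.036] printer [-0.22  -0.387] 199 [17. 12.] 79
top cassette [418. 259.] 0.57 world [ 0.492 -0.324  0.036] printer [-0.14  -0.376] 222 [13. 17.] 5
top pick [344. 201.] 0.76 world [ 0.63  -0.164  0.0
[... 252 characters left out ...]
02. 350.] 0.54 world [ 0.296 -0.288  0.006] printer [-0.328 -0.308] 237 [58. 17.] 80
top handle [347. 202.] 0.46 world [ 0.628 -0.172  0.006] printer [ 0.019 -0.249] 179 [16. 13.] 90
top tray [424. 280.] 0.79 world [ 0.448 -0.34   0.006] printer [-0.187 -0.384] 3914 [74. 61.] 77
top tray_cassette [419. 258.] 0.52 world [ 0.498 -0.33   0.006] printer [-0.136 -0.383] 200 [16. 12.] 90
changed [40 46  9  6 24] [429.3 288. ] [ 0.431 -0.35   0.009] tray [-0.022 -0.008]
changed [38 51  8 11 38] [425.9 296.8] [ 0.412 -0.342  0.009] tray [-0.039  0.004]
changed [46 51  5  8 22] [433.3 294.3] [ 0.417 -0.358  0.009] tray [-0.037 -0.013]
change near (340, 190) 36.367805
change near (325, 310) 101.610756
```

```bash
python3 -c "
from station import job; print(job.hand_in())"
```

```text
the job is handed in; nothing more can be done
None
```

I drew the jammed cassette out with the hook, hung the pick back in its stand and laid the cassette in the empty half of the reject tray. I handed the job in at about 38 s; the hand-in returned no verdict, and only the camera networks checked the final poses.

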